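# Unstack the dust covers and cover each pot with its own

### The arm

A 7-joint arm with a two-finger parallel gripper is mounted at the origin on the work surface. World frame = base frame: x ahead of the robot, y to its left, z up, the work surface at z = 0. Lengths are in m, angles in rad, forces in N, time in s.
With the tool pointing down it reaches from about 0.4 to 0.85 m from the base axis. Payload 10.4 kg.
Tool frame: the origin (TCP) lies midway between the tips of the shut fingers; the grasp point (between the pads) lies 19 mm behind it; z points along the fingers, y is the direction in which the jaws open and shut (so a half turn about z gives the same grasp; the last joint's range is limited). The gripper opens to 87 mm and grips with 3 to 60 N. Pads are 19 mm wide; open, the fingers measure 117 mm over their backs; the gripper's body (75 mm by 190 mm) begins 51 mm behind the grasp point.
Start: joints at [1.266, 0.332, -0.065, 1.46, 0.022, 1.35, -0.088], TCP at [0.174, -0.6, 0.223] pointing down, gripper open.
Joint ranges: [-2.6, 2.6], [-0.5, 2.12], [-1.47, 1.34], [0.16, 2.42], [-1.27, 4.41], [0.06, 2.06], [-2.6, 2.6]. Speed limits (rad/s): [2.22, 2.22, 2.79, 2.79, 3.14, 3.14, 3.14].

### API

Orientations are given as a unit quaternion [w, x, y, z].
In Python, from plant import env gives the robot as it stands. The module is installed in compiled form; this text tells all that it offers.
- The arm moves only by the tool drive_tool, never from a script. Its argument "targets" is one flat list of numbers, 7 for each row, row after row: the turn, a rotation vector about the tool's x, y, z in degrees, then the shift along the tool's x, y, z in m, then the closure, from -1 (fully open) to 1 (shut). A call has 1 to 5 rows; each row is the pose to reach, as a shift and turn from the pose commanded when the call began, along the tool's axes at that moment; what a row does not reach only later rows make up. A row lasts 1/10 s, in which the tool goes at most 50 mm and 8.59 degrees, less where a joint would pass 70% of its speed; a pose out of reach is approached as far as the arm can. A call with a gripper value outside its range is refused whole. The fingers move at their own pace and stop on an object; "squeeze" is the grip in N (left out, the last holds). Time passes only in rows, so rows that repeat a pose let the fingers close. It gives the time, the measured TCP pose, the force and the opening at its end, in the units of the state.
- env.observe(): the state, without advancing time (a new reading comes with each control period).
- env.grab_frame(name): name is "scene" or "side" or "wrist"; returns a dict with "color" (480x640x3 uint8, blue, green, red), "vfov" (degrees; the focal length in pixels is half the picture's height over the tangent of half this angle, whatever the lens; pixels are square), "cx", "cy" (the principal point, pixels), "R" (3x3) and "t" (3): a world point X has camera coordinates R X + t. Camera axes: x right, y down, z forward; pixel columns grow to the right and rows downward; lengths in m; the calibration is good to about 2 mm. A picture is of the moment at which its call begins. There is no depth.
- env.sign_off(): hands the job in, once; it reports no verdict.
The state is a dict: "time": time; "joint_pos": joint angles; "joint_vel": joint speeds; "effort": joint torques, N m; "tcp_pos": TCP position; "tool_rot": TCP orientation; "contact_force": force on the tool from outside, world axes, zero at the start; "wrist_torque": the same for the moment, N m; "gripper_width": opening from 0.0 (shut) to 1.0 (fully open).
Only numpy, scipy, OpenCV 4.12 (cv2) and the standard library are available. Lean on these libraries where they do the work, as an engineer would, in place of code of your own. Each camera call takes 0.05 s, during which the arm holds its last target.

### The job

The washed dust covers are stacked on the orange tray. Take the stacks apart and lay each cover gently, flat and centred, on the mouth of the pot of its own colour, so that every pot and the milk jug is closed against dust. Leave the pots, the jug and the glass tumblers standing where they are.

Things in the scene. Friction and masses are not known exactly. Their poses are not given: they have to be found in the camera images.
- cover_blue: blue cover: flat, solid glazed disc 68 mm in diameter, 15 mm thick, plain flat underside, a shallow ring groove on top. Origin: centre of its underside; z up through the disc. Lies flat on the tray floor at the bottom of one of the two stacks (which one varies). The tray, orange, 270 x 190 mm, has a 4 mm floor and a rim 14 mm high.
- cover_black: black cover: flat, solid glazed disc 68 mm in diameter, 15 mm thick, plain flat underside, a shallow ring groove on top. Origin: centre of its underside; z up through the disc. Lies flat on the tray floor at the bottom of one of the two stacks (which one varies). The two stacks stand 120 mm apart along the tray's long side.
- cover_green: green cover: flat, solid glazed disc 54 mm in diameter, 15 mm thick, plain flat underside, a shallow ring groove on top. Origin: centre of its underside; z up through the disc. Second from the bottom of one of the two stacks (which one varies), lying on one of the 68 mm covers.
- cover_yellow: yellow cover: flat, solid glazed disc 54 mm in diameter, 15 mm thick, plain flat underside, a shallow ring groove on top. Origin: centre of its underside; z up through the disc. Second from the bottom of one of the two stacks (which one varies), lying on one of the 68 mm covers.
- cover_red: red cover: flat, solid glazed disc 40 mm in diameter, 15 mm thick, plain flat underside, a shallow ring groove on top. Origin: centre of its underside; z up through the disc. On top of one of the two stacks, lying on one of the 54 mm covers. So one stack is three covers high, the other two.
- jug_blue: the blue glazed ceramic milk jug, round belly 82 mm across; loop handle out to 69 mm on its +y side, 15 mm below the rim; small lip to 38 mm on its -y side, below the rim. Open, loose, stands upright on the shelf; flat ring rim at 104 mm above its underside, rim 56 mm outside, 48 mm inside. Origin: centre of its underside, on the axis; z up. The blue cover (68 mm) belongs on it.
- canister_black: the black tea canister, a straight cylinder 80 mm across with two thin brass bands and a narrower neck. Open, loose, stands upright on the shelf; flat ring rim at 96 mm above its underside, rim 56 mm outside, 48 mm inside. Origin: centre of its underside, on the axis; z up. The black cover (68 mm) belongs on it.
- pot_green: the green chutney pot, belly 74 mm across at half height with a cream band, narrower neck. Open, loose, stands upright on the shelf; flat ring rim at 86 mm above its underside, rim 42 mm outside, 34 mm inside. Origin: centre of its underside, on the axis; z up. The green cover (54 mm) belongs on it.
- pot_yellow: the yellow honey pot, rounded like a beehive with brown rings, 77 mm across below, narrower neck. Open, loose, stands upright on the shelf; flat ring rim at 76 mm above its underside, rim 42 mm outside, 34 mm inside. Origin: centre of its underside, on the axis; z up. The yellow cover (54 mm) belongs on it.
- pot_red: the small red spice pot, 60 mm across, with a narrow neck. Open, loose, stands upright on the shelf; flat ring rim at 70 mm above its underside, rim 28 mm outside, 20 mm inside. Origin: centre of its underside, on the axis; z up. The red cover (40 mm) belongs on it.
- tumbler_near: bystander: clear glass tumbler, 66 mm wide at the mouth, 52 mm at the foot, 92 mm high, standing between the tray and the pots, a little beyond both as seen from the robot. It gets no cover and stays where it is. Origin: centre of its underside.
- tumbler_far: bystander: clear glass tumbler, 66 mm wide at the mouth, 52 mm at the foot, 92 mm high, standing at the left end of the pots. It gets no cover and stays where it is. Origin: centre of its underside.
Mind the look-alikes: they are no part of the job. What is shaped like the jug_blue but pink is not meant.

How it is judged:
By the outcome, as a careful person would: the job done as asked, in the order asked, and still so for the second after the job is handed in, with the robot touching nothing.
It also fails if it takes over 136 s, if anything falls off the work surface, if the arm or the gripper's body presses on something with over 40 N, if the wrist force passes 120 N, or if a joint passes its speed limit or range.

## Working session

There is one attempt and no reset: what is moved stays moved. The work goes in short steps, Python scripts to look and compute and a tool call to move; the robot and the scene stay as the last step left them, time stands still between calls to the robot, and variables do not carry over. Pictures are saved under pics/ and viewed, and the job is handed in when it is done.

Besides the shell and the picture viewer there is one more tool, called after ">>>" as a command line: name --argument value ..., lists and objects as JSON in quotes. drive_tool: Moves the arm, as the interface text tells. Its arguments: {"type":"object","properties":{"targets":{"type":"array","items":{"type":"number"}},"squeeze":{"type":"number"}},"required":["targets"]}

```bash
ls; mkdir -p pics
cat > h.py <<'E'
import numpy as np, cv2
from plant import env
def save(n,fn,crop=None,scale=1):
    f=env.grab_frame(n); im=f["color"]
    if crop: x0,y0,x1,y1=crop; im=im[y0:y1,x0:x1]
    if scale!=1: im=cv2.resize(im,None,fx=scale,fy=scale,interpolation=cv2.INTER_CUBIC)
    cv2.imwrite("pics/"+fn,im); return f
def F(f): return 240/np.tan(np.radians(f["vfov"])/2)
def ray(f,u,v,z):
    R=np.array(f["R"]);t=np.array(f["t"]);k=F(f)
    c=-R.T@t; d=R.T@np.array([(u-f["cx"])/k,(v-f["cy"])/k,1])
    return c+d*(z-c[2])/d[2]
def proj(f,X):
    R=np.array(f["R"]);t=np.array(f["t"]);k=F(f)
    p=R@np.array(X)+t; return np.array([f["cx"]+k*p[0]/p[2],f["cy"]+k*p[1]/p[2]])
E
python3 - <<'E'
from h import *
for n in ["scene","side","wrist"]:
    f=save(n,n+"0.png"); print(n,f["vfov"],f["cx"],f["cy"],-np.array(f["R"]).T@f["t"]); print(np.round(f["R"],3))
print(env.observe())
E
```

```text
pics
scene 57.17449678319419 318.6184994902714 246.9192472814367 [ 0.75964375 -0.45876166  0.75316669]
[[ 0.88   0.474 -0.015]
 [ 0.374 -0.712 -0.594]
 [-0.292  0.518 -0.804]]
side 48.65973945643266 324.44041684119253 232.44942005493772 [0.32593713 0.9068703  0.89485166]
[[-0.969 -0.248  0.021]
 [-0.185  0.662 -0.727]
 [ 0.167 -0.707 -0.687]]
wrist 59.58240438941856 316.9561516709895 240.30121175261098 [ 0.25185592 -0.57783534  0.38541811]
[[ 0.279 -0.96  -0.   ]
 [-0.917 -0.266  0.297]
 [-0.285 -0.082 -0.955]]
{'time': 0.15, 'joint_pos': array([ 1.26638301,  0.332705  , -0.06468439,  1.46073868,  0.02160018,
        1.34988907, -0.08846321]), 'joint_vel': array([-0.00022587, -0.00288943, -0.00189017, -0.00283756, -0.00272094,
       -0.00017927,  0.00166381]), 'effort': array([ 9.62527229e-04, -6.23632336e+01,  2.50868563e-02, -3.90143144e+01,
       -6.11523679e-02,  3.72980896e-02,  8.26504288e-05]), 'tcp_pos': array([ 0.17372294, -0.60007407,  0.22195486]), 'tool_rot': array([-5.13205089e-04,  9.90086212e-01,  1.40460027e-01, -9.79729342e-05]), 'contact_force': array([-0.34243027,  0.32008949,  0.0692018 ]), 'wrist_torque': array([-0.02207231, -0.00387611, -0.01230736]), 'gripper_width': 0.9997314670380373}
```

View pics/scene0.png

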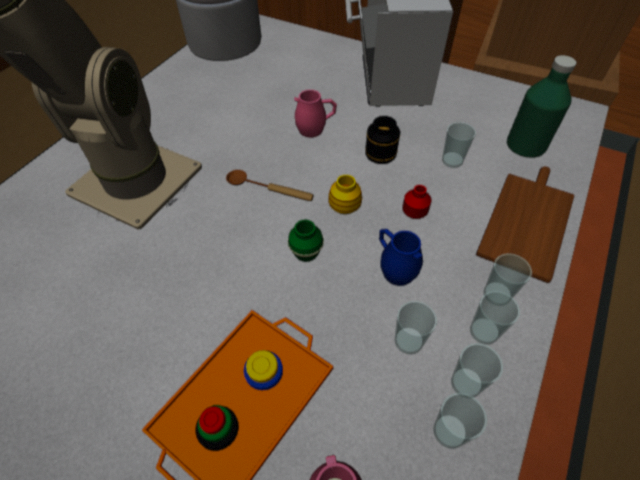

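View pics/side0.png

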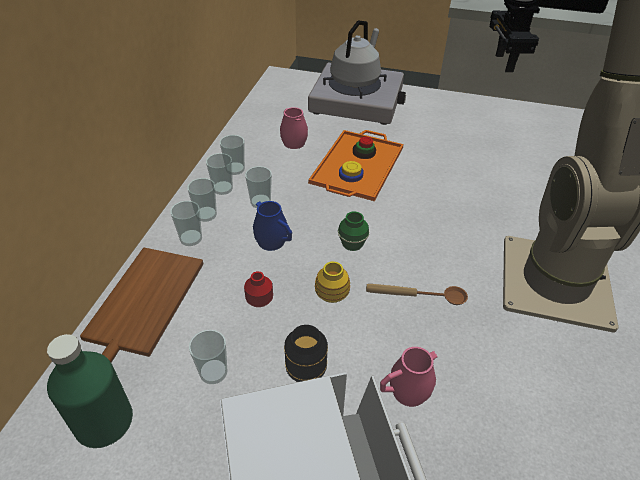

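View pics/wrist0.png

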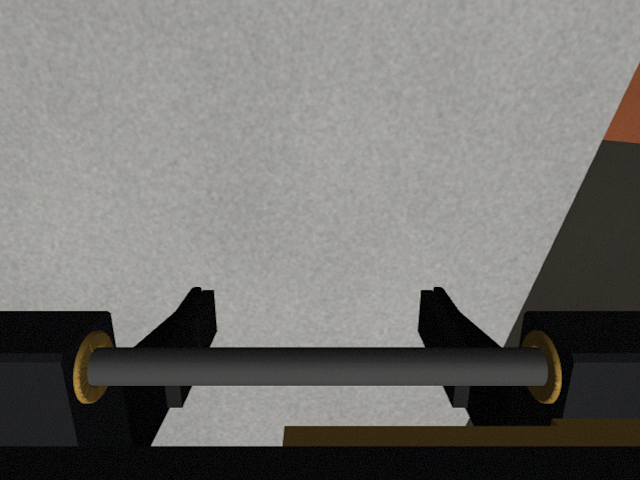

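Candidates: in the scene view, the blue jug is at (403,258). The pink jug at (310,113) and the pink one at (335,470) are look-alikes and are not meant. The tumbler near is at (413,327) and the far one at (457,145). The stacks are yellow on blue at (263,368) and red/green/black at (216,425). I'll confirm this in enlarged crops.

Run:
```python
from h import *
save("scene","s1.png",(270,80,470,230),4); save("scene","s2.png",(130,300,340,460),3.8)
save("side","d1.png",(220,180,400,315),4.4); save("scene","s3.png",(270,170,470,320),4)
```

```text
(no output)
```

View pics/s1.png

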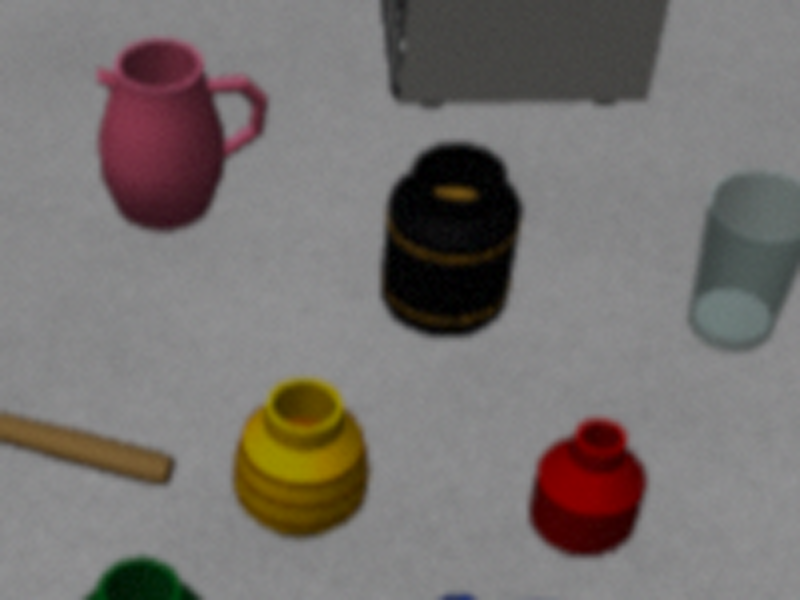

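View pics/s2.png

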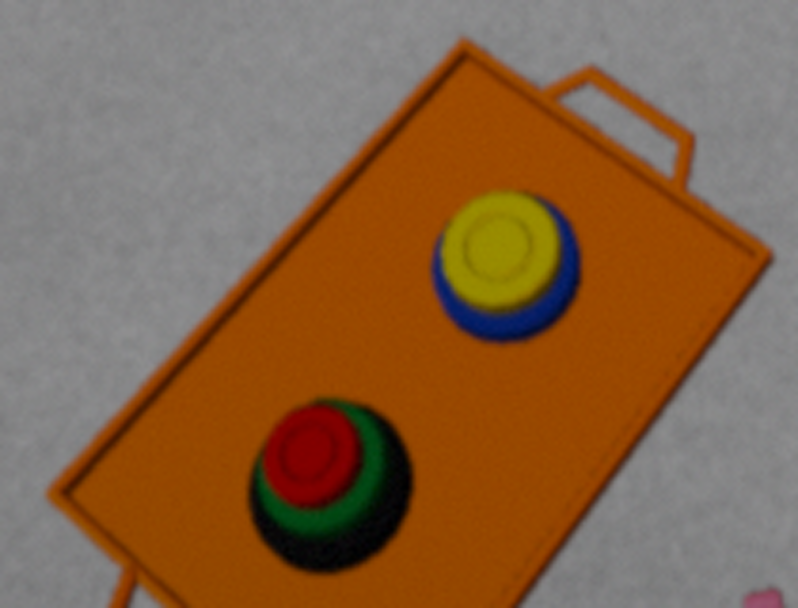

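View pics/d1.png

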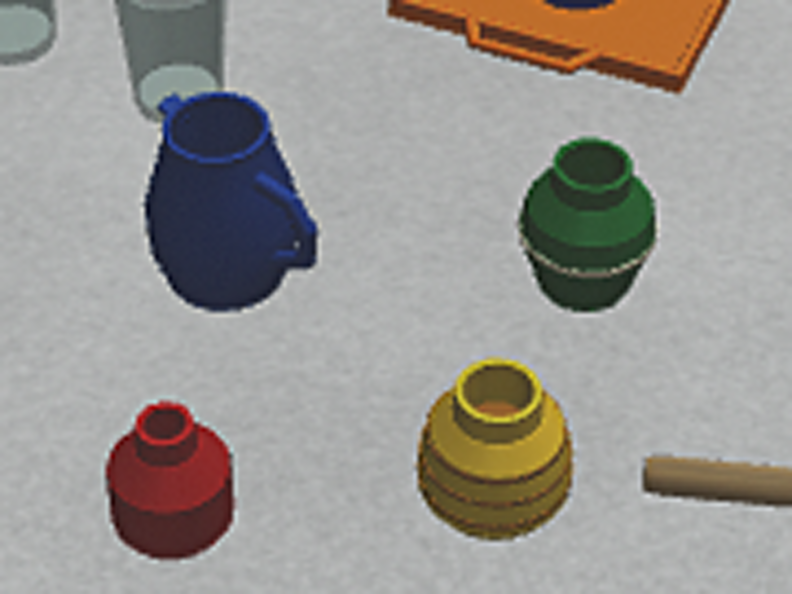

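View pics/s3.png

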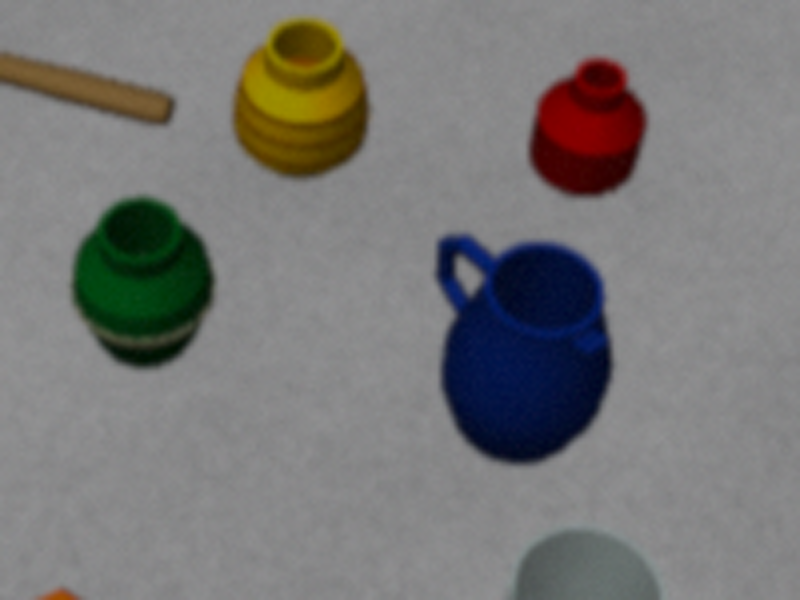

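The crops confirm the pots and stacks: yellow on blue, and red on green on black. The scene-view rim centres are green (305,228), yellow (346,181), red (420,190), jug (406,242) and black (385,125). Next I turn these into positions.

Run:
```python
from h import *
s=env.grab_frame("scene"); d=env.grab_frame("side")
P={"yel":((346.3,181.5),(333.2,269.1),.076),"grn":((305.3,227.8),(354.8,217.7),.086),"red":((420.3,190),(257.5,276.6),.070),"jug":((406.2,242.5),(269.1,208.9),.104),"blk":((385,125),(306,338),.096),
"cYel":((261.3,365.8),None,.034),"cRed":((211.8,419.2),None,.049),
"tumN":((416,319),(259,174),.092),"tumF":((460,132),(208,345),.092),
"tray":((252,314),None,.014),"tray2":((331,367),None,.014),"tray3":((147,430),None,.014)}
for k,(a,b,z) in P.items():
    print(k,np.round(ray(s,*a,z)*1000,1), np.round(ray(d,*b,z)*1000,1) if b else "")
cv2.imwrite("pics/d2.png",cv2.resize(d["color"][120:210,300:420],None,fx=6,fy=6,interpolation=2))
cv2.imwrite("pics/d3.png",cv2.resize(d["color"][310:400,180:340],None,fx=5,fy=5,interpolation=2))
```

```text
yel [483.6 158.3  76. ] [479.2 166.7  76. ]
grn [472.4  -0.6  86. ] [467.3   7.4  86. ]
red [631.4 213.6  70. ] [626.6 223.6  70. ]
jug [661.8  42.9 104. ] [658.   50.8 104. ]
blk [490.6 346.2  96. ] [482.9 362.3  96. ]
cYel [ 531.2 -261.8   34. ] 
cRed [ 514.7 -374.2   49. ] 
tumN [733.1 -89.   92. ] [729.6 -80.9  92. ]
tumF [651.5 406.5  92. ] [648.7 420.   92. ]
tray [ 454.6 -179.3   14. ] 
tray2 [ 633.1 -201.2   14. ] 
tray3 [ 420.5 -432.7   14. ]
```

View pics/d2.png

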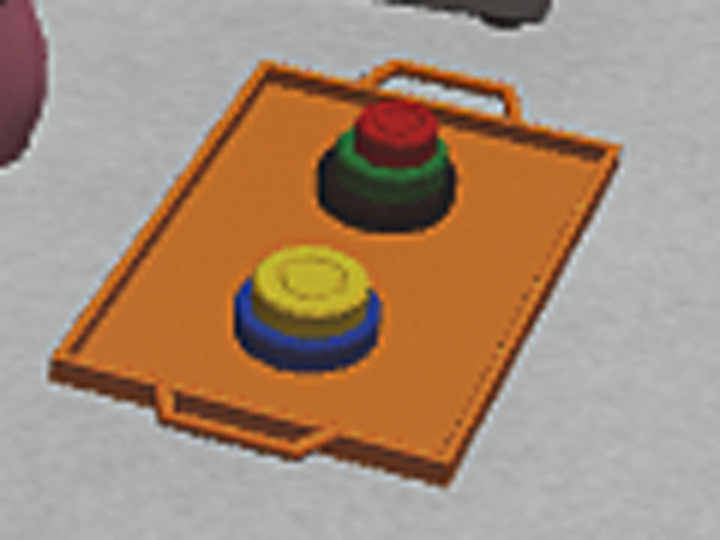

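View pics/d3.png

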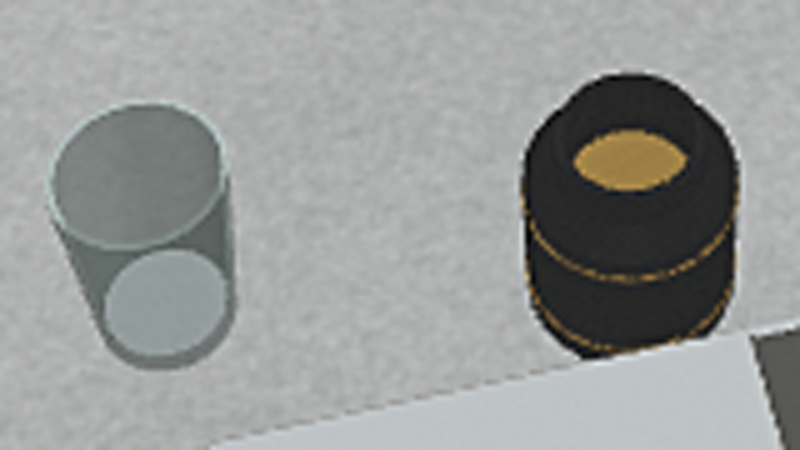

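```bash
cat >> h.py <<'E'
def und(f,u,v,k):
    c=F(f); x=(u-f["cx"])/c; y=(v-f["cy"])/c; X,Y=x,y
    for _ in range(30):
        r=X*X+Y*Y; X,Y=x/(1+k*r),y/(1+k*r)
    return X,Y
def rayk(f,u,v,z,k):
    X,Y=und(f,u,v,k); R=np.array(f["R"]);t=np.array(f["t"])
    c=-R.T@t; d=R.T@np.array([X,Y,1]); return c+d*(z-c[2])/d[2]
E
python3 - <<'E'
from h import *
s=env.grab_frame("scene"); d=env.grab_frame("side")
P={"yel":((346.3,181.5),(333.2,269.1),.076),"grn":((305.3,227.8),(354.8,217.7),.086),"red":((420.3,190),(257.5,276.6),.070),"jug":((406.2,242.5),(269.1,208.9),.104),
"tA":((252.1,310.5),(374.7,197.5),.014),"tB":((332.6,367.1),(308.7,180),.014),"tC":((143.2,429.5),(403.3,144.7),.014)}
for ks,kd in ((0,0),(-.15,0),(-.25,0),(-.25,-.15),(0.1,0.1)):
    print(ks,kd); o={}
    for k,(a,b,z) in P.items():
        A=rayk(s,*a,z,ks)*1000;B=rayk(d,*b,z,kd)*1000; o[k]=(A,B)
        print(k,np.round(A[:2]),np.round(B[:2]),end="; ")
    print()
    for i in (0,1): print(np.linalg.norm(o["tA"][i]-o["tB"][i]),np.linalg.norm(o["tA"][i]-o["tC"][i]))
E
```

```text
0 0
yel [484. 158.] [479. 167.]; grn [472.  -1.] [467.   7.]; red [631. 214.] [627. 224.]; jug [662.  43.] [658.  51.]; tA [ 451. -173.] [ 446. -164.]; tB [ 636. -200.] [ 632. -188.]; tC [ 415. -435.] [ 409. -427.]; 
186.9703868652396 264.51024056106337
186.7902075357238 265.7606832868232
-0.15 0
yel [483. 159.] [479. 167.]; grn [472.  -1.] [467.   7.]; red [633. 216.] [627. 224.]; jug [663.  43.] [658.  51.]; tA [ 450. -174.] [ 446. -164.]; tB [ 637. -202.] [ 632. -188.]; tC [ 411. -455.] [ 409. -427.]; 
188.74511138932894 283.8229244629593
186.7902075357238 265.7606832868232
-0.25 0
yel [483. 160.] [479. 167.]; grn [472.  -1.] [467.   7.]; red [634. 218.] [627. 224.]; jug [663.  44.] [658.  51.]; tA [ 450. -175.] [ 446. -164.]; tB [ 638. -204.] [ 632. -188.]; tC [ 408. -474.] [ 409. -427.]; 
189.9979007274268 301.82955273174355
186.7902075357238 265.7606832868232
-0.25 -0.15
yel [483. 160.] [479. 167.]; grn [472.  -1.] [467.   7.]; red [634. 218.] [627. 224.]; jug [663.  44.] [658.  51.]; tA [ 450. -175.] [ 446. -164.]; tB [ 638. -204.] [ 632. -189.]; tC [ 408. -474.] [ 408. -431.]; 
189.9979007274268 301.82955273174355
187.15121338546254 269.46035035104524
0.1 0.1
yel [484. 158.] [479. 167.]; grn [472.  -1.] [467.   7.]; red [631. 212.] [626. 223.]; jug [661.  43.] [658.  51.]; tA [ 451. -172.] [ 446. -164.]; tB [ 635. -199.] [ 631. -188.]; tC [ 416. -424.] [ 410. -425.]; 
185.84969986732736 254.55678009939587
186.55173756030243 263.3987896562313
```

Run:
```python
from h import *
s=save("scene","s4.png",(320,0,480,120),5); d=save("side","d4.png",(200,310,440,480),3.3)
for a in ((370,104),(432,104)): print(np.round(ray(s,*a,0)*1000))
```

```text
[378. 529.   0.]
[531. 607.   0.]
```

View pics/s4.png

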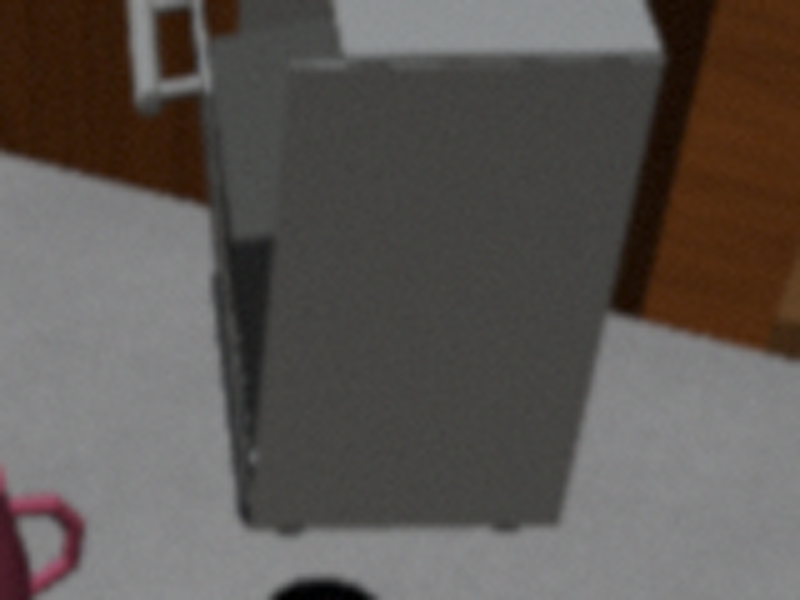

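View pics/d4.png

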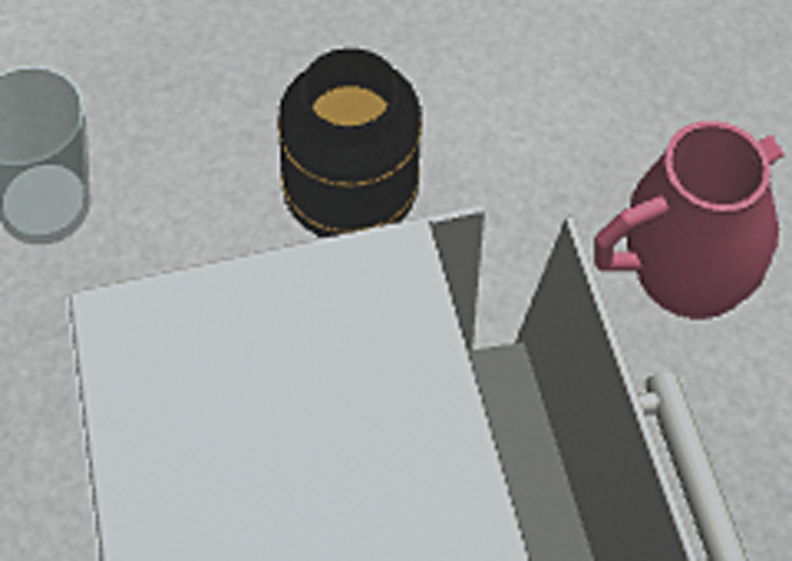

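>>> drive_tool --targets '[0,0,0,0.048,0.012,-0.01,-1,0,0,8,0.096,0.025,-0.02,-1,0,0,16,0.144,0.038,-0.03,-1,0,0,16.2,0.192,0.05,-0.03,-1,0,0,16.2,0.23,0.04,-0.03,-1]' --squeeze 15

```text
time: 1.15
tcp_pos: [0.4088, -0.5748, 0.2518]
tool_rot: [-0.0, 1.0, -0.0, 0.0]
contact_force: [-0.3, -0.7, -0.9]
gripper_width: 0.999
```

>>> drive_tool --targets '[0,0,0,0.028,-0.04,0,-1,0,0,0,0.055,-0.08,0,-1,0,0,0,0.083,-0.12,0,-1,0,0,0,0.11,-0.16,0,-1,0,0,0,0.13,-0.2,0,-1]'

```text
time: 1.65
tcp_pos: [0.5375, -0.3727, 0.2525]
tool_rot: [-0.0, 1.0, 0.0, 0.0]
contact_force: [1.5, 0.2, 0.3]
gripper_width: 1.001
```

>>> drive_tool --targets '[0,0,0,0.02,-0.03,0,-1,0,0,0,0.04,-0.055,0,-1,0,0,0,0.04,-0.055,0,-1,0,0,0,0.04,-0.055,0,-1]'

```text
time: 2.05
tcp_pos: [0.5764, -0.3194, 0.2525]
tool_rot: [0.0, 1.0, 0.0, -0.0]
contact_force: [0.0, -0.8, -0.2]
gripper_width: 1.003
```

Run:
```python
from h import *
f=save("wrist","w1.png"); s=save("scene","s5.png"); d=save("side","d5.png")
o=env.observe(); print(o["tcp_pos"],o["joint_pos"],proj(s,o["tcp_pos"]),proj(d,o["tcp_pos"]),proj(f,o["tcp_pos"]))
```

```text
[ 0.57525126 -0.32153299  0.25252312] [ 0.59342171  0.40493935 -0.21413049  1.30591392  0.08531891  1.43958484
 -1.18898565] [243.49244553 356.14812728] [344.08170927  78.3572988 ] [320.53502543 310.66134883]
```

View pics/w1.png

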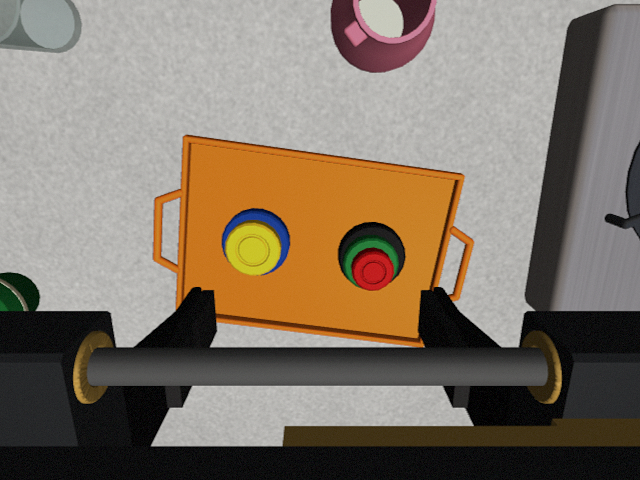

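View pics/s5.png

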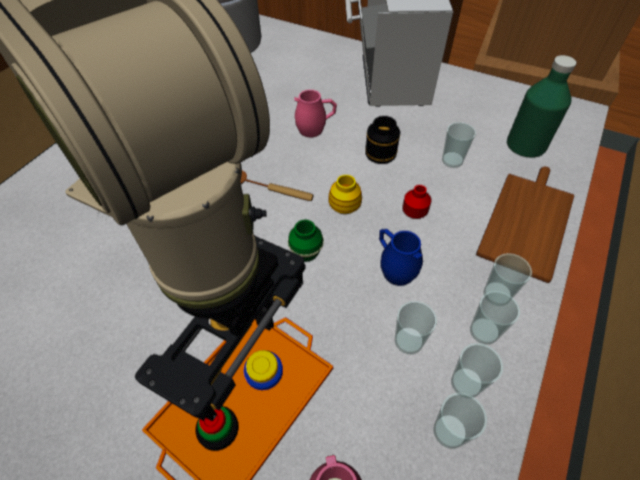

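View pics/d5.png

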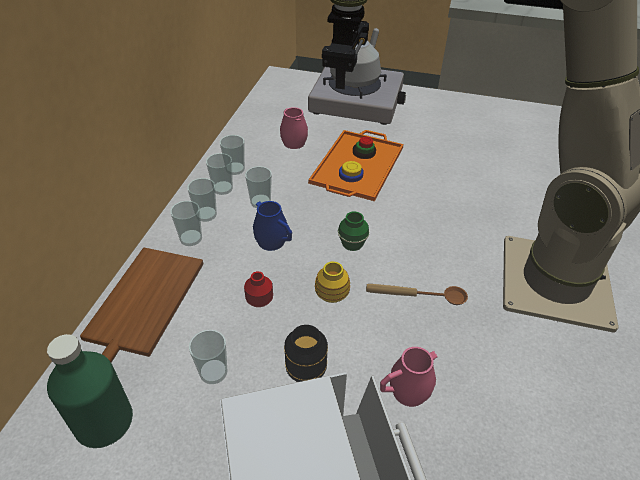

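The wrist view shows both stacks in the tray: yellow on blue at (253,249), red/green/black at (372,268). The wrist calibration agrees with the TCP, so I'll measure with it.

Run:
```python
from h import *
f=save("wrist","w2.png",(210,195,420,305),3.8)
im=f["color"]; hsv=cv2.cvtColor(im,cv2.COLOR_BGR2HSV)
cv2.imwrite("pics/w2.png",cv2.resize(im[195:305,210:420],None,fx=3.8,fy=3.8,interpolation=2))
def fit(m,name,z):
    m=m.astype(np.uint8); m[:195]=0;m[305:]=0
    n,l,st,c=cv2.connectedComponentsWithStats(m); i=1+st[1:,4].argmax()
    cs,_=cv2.findContours((l==i).astype(np.uint8),0,1); h=cv2.convexHull(max(cs,key=len))
    (x,y),(a,b),t=cv2.fitEllipse(h); p=ray(f,x,y,z); print(name,st[i],(round(x,1),round(y,1)),round(a,1),round(b,1),np.round(p*1000,1))
H,S,V=cv2.split(hsv)
fit((H>24)&(H<36)&(S>120)&(V>150),"yel",.034)
fit(((H<4)|(H>174))&(S>120)&(V>140),"redtop",.049)
fit((H>50)&(H<85)&(S>80),"grn",.034)
fit((H>100)&(H<130)&(S>80),"blu",.019)
fit((V<45),"blk",.019)
b,g,r=im[:,:,0],im[:,:,1],im[:,:,2]
print(f["R"],F(f))
print(im[270,372],im[250,372],im[240,260])
# tray corners
for p in ((185,136),(463,176),(421,344),(180,318)): print(np.round(ray(f,*p,.014)*1000))
```

```text
yel [ 224  224   55   50 2096] (250.4, 248.5) 49.1 55.3 [ 529.8 -258.5   34. ]
redtop [ 352  252   39   37 1096] (371.3, 269.8) 36.2 40.3 [ 513.5 -373.2   49. ]
grn [340 233  57  52 988] (368.0, 260.3) 54.9 56.8 [ 517.4 -371.8   34. ]
blu [ 220  208   68   66 1044] (253.5, 240.8) 66.9 67.2 [ 532.9 -259.4   19. ]
blk [ 524  195   42  110 2042] (544.8, 238.6) 30.2 159.1 [ 534.3 -548.4   19. ]
[[-2.55882180e-03 -9.99995353e-01  1.65699404e-03]
 [-9.54956133e-01  2.93526017e-03  2.96732486e-01]
 [-2.96735971e-01 -8.23071067e-04 -9.54959207e-01]] 419.2128725755025
[ 29  32 194] [ 16  12 131] [ 29 166 199]
[ 634. -200.   14.]
[ 596. -463.   14.]
[ 413. -435.   14.]
[ 445. -176.   14.]
```

View pics/w2.png

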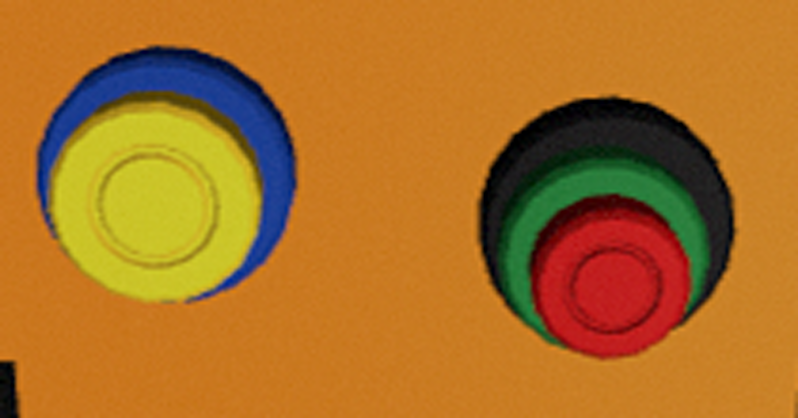

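>>> drive_tool --targets '[0,0,0,-0.02,0.017,0.035,-1,0,0,0,-0.04,0.034,0.07,-1,0,0,0,-0.062,0.052,0.11,-1,0,0,0,-0.062,0.052,0.15,-1,0,0,0,-0.062,0.052,0.16,-1]'

```text
time: 2.75
tcp_pos: [0.5104, -0.3722, 0.0882]
tool_rot: [-0.002, 1.0, -0.002, -0.003]
contact_force: [-0.1, 0.4, -0.4]
gripper_width: 1.001
```

Run:
```python
from h import *
f=save("wrist","w3.png")
o=env.observe(); print(o["tcp_pos"],proj(f,o["tcp_pos"]))
print(proj(f,[.513,-.373,.049]))
```

```text
[ 0.51180583 -0.37142593  0.08899908] [313.93695158 306.03208084]
[317.67730123 269.02875494]
```

View pics/w3.png

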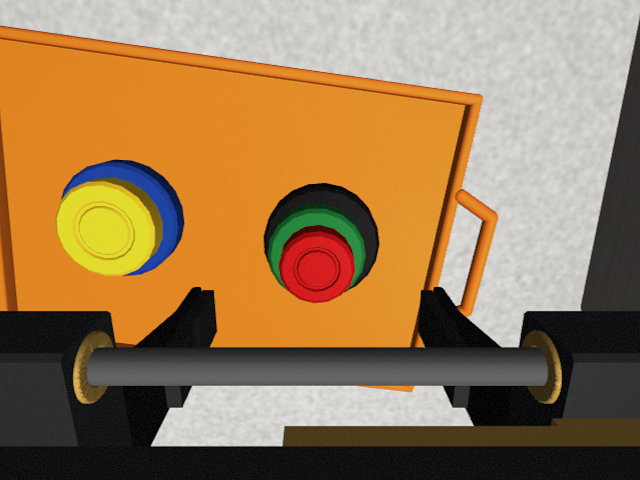

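>>> drive_tool --targets '[0,0,0,0.001,0.001,0.035,-1,0,0,0,0.001,0.001,0.052,-1,0,0,0,0.001,0.001,0.052,-1,0,0,0,0.001,0.001,0.052,1,0,0,0,0.001,0.001,0.052,1]' --squeeze 12

```text
time: 3.3
tcp_pos: [0.5166, -0.3735, 0.043]
tool_rot: [0.001, 1.0, -0.0, 0.001]
contact_force: [-0.0, -0.4, -0.0]
gripper_width: 0.894
```

>>> drive_tool --targets '[0,0,0,0,0,0,1,0,0,0,0,0,0,1,0,0,0,0,0,0,1]'

```text
time: 3.6
tcp_pos: [0.5152, -0.3731, 0.0411]
tool_rot: [0.0, 1.0, -0.001, 0.0]
contact_force: [-0.0, 0.5, 0.0]
gripper_width: 0.628
```

Run:
```python
from h import *
f=save("wrist","w4.png",(160,130,480,370),2.5)
o=env.observe(); print(o["tcp_pos"],o["gripper_width"]*87,o["contact_force"])
```

```text
[ 0.51516234 -0.37303245  0.04090848] 51.01251499718643 [ 1.76490588e-05 -3.22993637e-01 -8.90266002e-02]
```

View pics/w4.png

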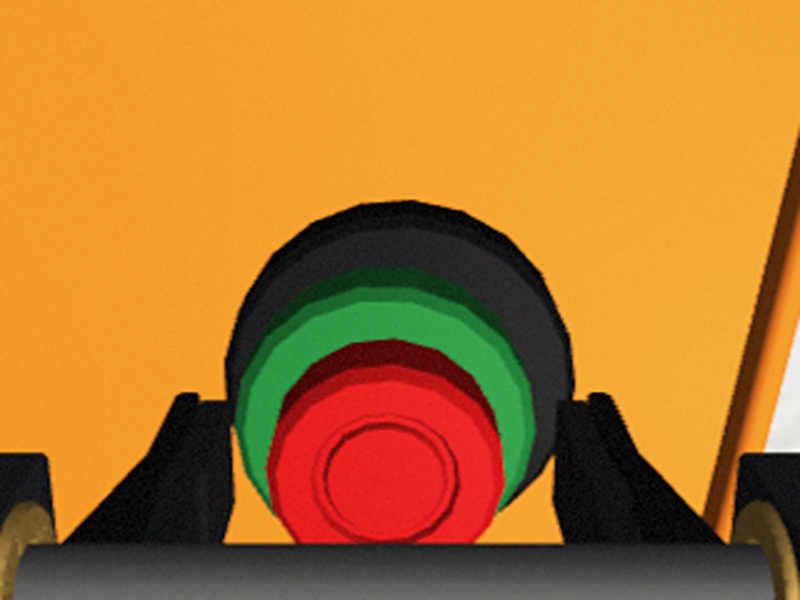

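>>> drive_tool --targets '[0,0,0,-0.002,0,0.004,0.2,0,0,0,-0.002,0,0.004,1,0,0,0,-0.002,0,0.004,1,0,0,0,-0.002,0,0.004,1,0,0,0,-0.002,0,0.004,1]' --squeeze 12

```text
time: 4.15
tcp_pos: [0.513, -0.3729, 0.0365]
tool_rot: [-0.0, 1.0, -0.0, -0.0]
contact_force: [0.1, 0.3, -0.1]
gripper_width: 0.452
```

>>> drive_tool --targets '[0,0,0,0,0,-0.02,1,0,0,0,0.005,0,-0.06,1,0,0,0,0.01,-0.015,-0.105,1,0,0,0,0.015,-0.05,-0.14,1,0,0,0,0.02,-0.09,-0.165,1]'

```text
time: 4.65
tcp_pos: [0.5336, -0.2833, 0.2044]
tool_rot: [0.001, 1.0, -0.002, 0.001]
contact_force: [1.2, 0.8, -0.8]
gripper_width: 0.457
```

>>> drive_tool --targets '[0,0,0,0.01,-0.045,-0.015,1,0,0,0,0.015,-0.09,-0.03,1,0,0,0,0.02,-0.135,-0.05,1,0,0,0,0.03,-0.18,-0.07,1,0,0,0,0.035,-0.225,-0.085,1]'

```text
time: 5.15
tcp_pos: [0.5687, -0.0561, 0.2881]
tool_rot: [0.0, 1.0, -0.001, 0.001]
contact_force: [0.9, 0.1, 0.3]
gripper_width: 0.456
```

>>> drive_tool --targets '[0,0,0,0,-0.045,-0.005,1,0,0,0,0,-0.09,-0.01,1,0,0,0,0,-0.135,-0.01,1,0,0,0,0,-0.175,-0.01,1,0,0,0,0,-0.19,-0.01,1]'

```text
time: 5.65
tcp_pos: [0.5674, 0.1372, 0.2967]
tool_rot: [-0.001, 1.0, 0.002, -0.0]
contact_force: [-0.1, -0.3, -0.8]
gripper_width: 0.451
```

>>> drive_tool --targets '[0,0,0,0,0,0,1,0,0,0,0,0,0,1]'

```text
time: 5.85
tcp_pos: [0.5688, 0.1309, 0.2964]
tool_rot: [0.0, 1.0, -0.001, -0.0]
contact_force: [-0.2, -0.6, -0.6]
gripper_width: 0.457
```

Run:
```python
from h import *
f=save("wrist","w5.png")
o=env.observe(); print(o["tcp_pos"],o["gripper_width"]*87,o["contact_force"])
P={"yel":(.482,.160,.076),"grn":(.470,.002,.086),"red":(.630,.216,.07),"jug":(.66,.045,.104),"blk":(.488,.35,.096)}
for k,p in P.items(): print(k,proj(f,p))
```

```text
[0.56890706 0.13013824 0.29643172] 39.563269204042626 [ 0.57264796 -0.90228794 -0.98595203]
yel [286.76685826 287.34873797]
grn [447.63920931 302.46585629]
red [221.45098389 133.59363504]
jug [422.4538453   97.13031629]
blk [ 83.72318303 290.41001807]
```

View pics/w5.png

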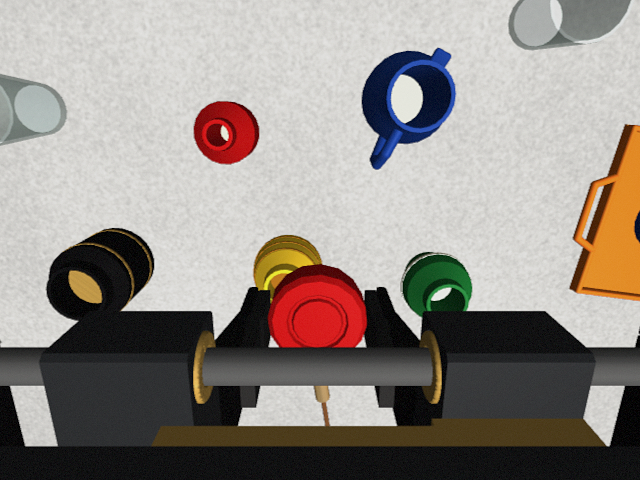

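Run:
```python
from h import *
f=env.grab_frame("wrist"); im=f["color"]
def c(n,x0,y0,x1,y1,s): cv2.imwrite("pics/"+n,cv2.resize(im[y0:y1,x0:x1],None,fx=s,fy=s,interpolation=2))
c("r1.png",180,90,280,170,7); c("r2.png",355,40,475,130,6); c("r3.png",390,240,490,320,7); c("r4.png",40,220,160,320,6)
```

```text
(no output)
```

View pics/r1.png

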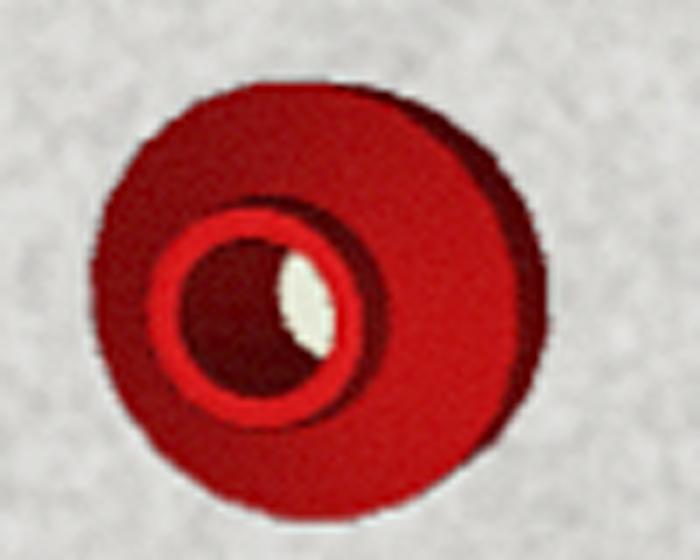

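View pics/r2.png

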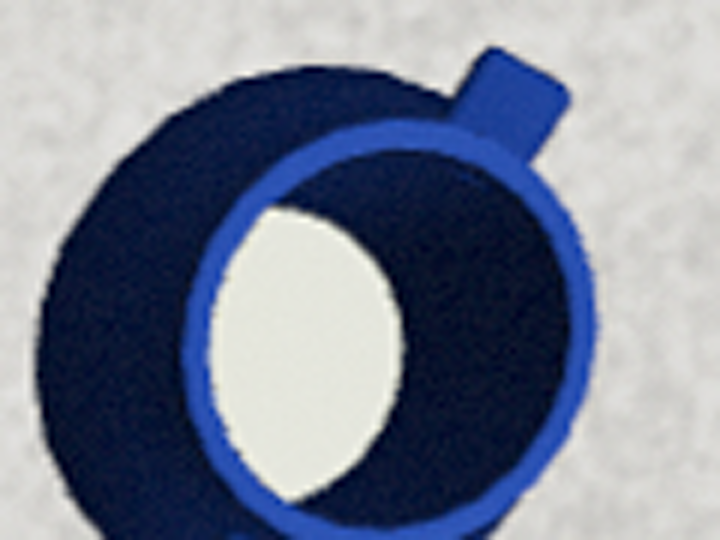

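View pics/r3.png

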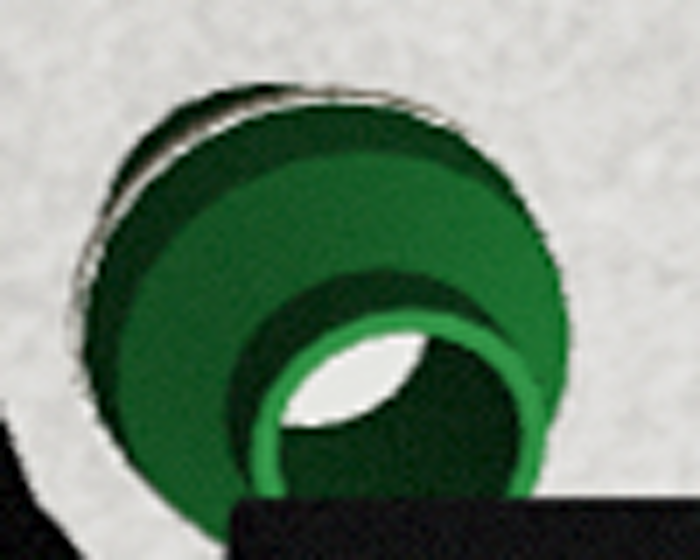

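View pics/r4.png

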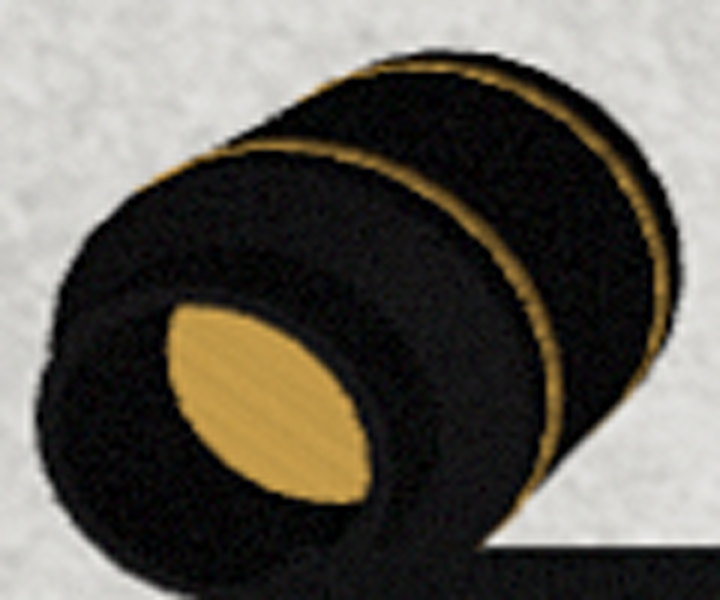

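Run:
```python
from h import *
f=env.grab_frame("wrist")
for k,p,z in (("red",(216.6,135.5),.07),("jug",(420.2,95.2),.104),("grn",(447,305.4),.086),("blk",(76.3,294),.096)): print(k,np.round(ray(f,*p,z)*1000,1))
o=env.observe(); T=o["tcp_pos"]; print(T, ray(f,319,322,T[2]+.0125))
```

```text
red [628.7 219.5  70. ]
jug [661.5  45.8 104. ]
grn [466.8   1.6  86. ]
blk [484.9 356.9  96. ]
[0.56892771 0.13003928 0.2965099 ] [0.56903883 0.1285914  0.3090099 ]
```

>>> drive_tool --targets '[0,0,0,0.02,-0.03,0.03,1,0,0,0,0.04,-0.06,0.065,1,0,0,0,0.06,-0.089,0.105,1,0,0,0,0.06,-0.089,0.15,1,0,0,0,0.06,-0.089,0.19,1]'

```text
time: 6.5
tcp_pos: [0.6285, 0.2206, 0.1036]
tool_rot: [0.0, 1.0, -0.001, -0.001]
contact_force: [0.5, -1.0, -0.6]
gripper_width: 0.46
```

>>> drive_tool --targets '[0,0,0,0,0,0.005,1,0,0,0,0,0,0.005,1,0,0,0,0,0,0.005,1]'

```text
time: 6.8
tcp_pos: [0.6302, 0.2208, 0.1045]
tool_rot: [-0.001, 1.0, -0.001, 0.002]
contact_force: [0.2, -0.3, 0.4]
gripper_width: 0.454
```

Run:
```python
from h import *
f=save("wrist","w6.png");save("scene","s6.png",(340,120,500,240),5);save("side","d6.png",(190,220,330,325),5)
print(env.observe()["tcp_pos"])
```

```text
[0.62987883 0.22114942 0.10414083]
```

View pics/w6.png

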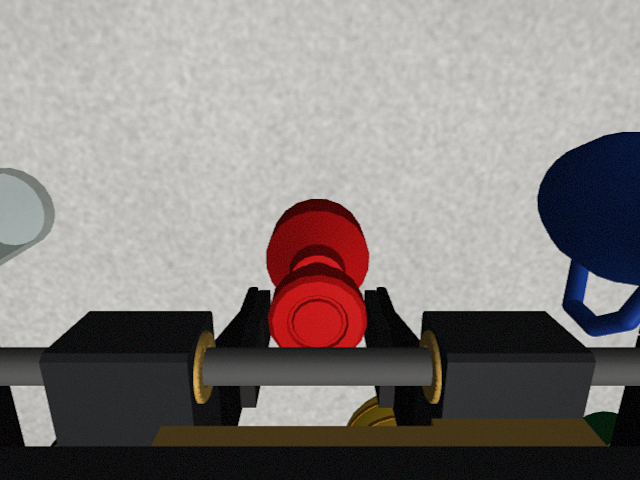

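View pics/d6.png

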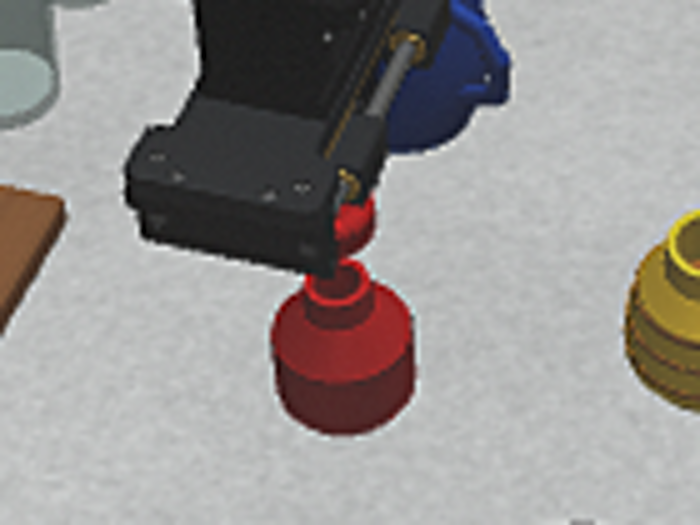

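View pics/s6.png

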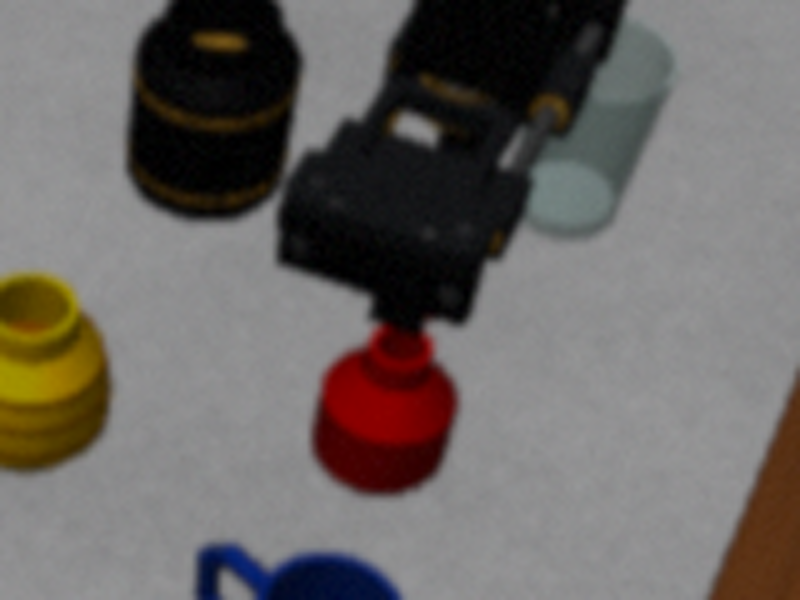

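>>> drive_tool --targets '[0,0,0,-0.001,0.001,0.012,1,0,0,0,-0.001,0.001,0.024,1,0,0,0,-0.001,0.001,0.028,1,0,0,0,-0.001,0.001,0.028,1,0,0,0,-0.001,0.001,0.028,1]'

```text
time: 7.45
tcp_pos: [0.6275, 0.22, 0.0732]
tool_rot: [0.0, 1.0, -0.0, -0.0]
contact_force: [-0.7, -0.2, -0.7]
gripper_width: 0.454
```

>>> drive_tool --targets '[0,0,0,0,0,0.001,1,0,0,0,0,0,0.002,1,0,0,0,0,0,0.002,1]'

```text
time: 7.75
tcp_pos: [0.6278, 0.2201, 0.0717]
tool_rot: [-0.0, 1.0, -0.0, 0.0]
contact_force: [-0.0, -0.0, 0.3]
gripper_width: 0.455
```

Run:
```python
from h import *
f=save("wrist","w7.png",(200,150,440,350),3);
o=env.observe(); print(o["tcp_pos"],o["contact_force"])
```

```text
[0.62775134 0.22007288 0.07175638] [-0.47966304  0.21778632  0.94113978]
```

View pics/w7.png

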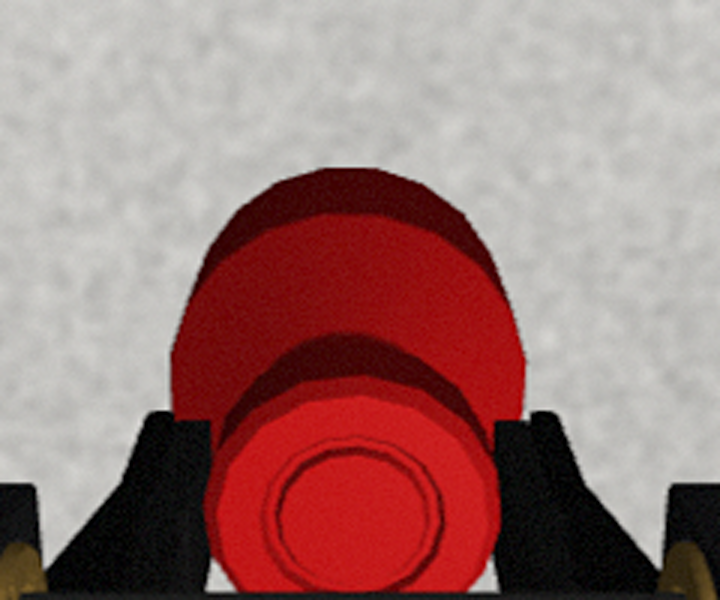

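>>> drive_tool --targets '[0,0,0,0.001,0,0.001,1,0,0,0,0.001,0,0.001,1]'

```text
time: 8.0
tcp_pos: [0.6289, 0.2203, 0.0717]
tool_rot: [-0.0, 1.0, -0.0, 0.0]
contact_force: [-3.9, -0.4, 9.4]
gripper_width: 0.458
```

>>> drive_tool --targets '[0,0,0,0,0,-0.0006,1,0,0,0,0,0,-0.0006,-1,0,0,0,0,0,-0.0006,-1,0,0,0,0,0,-0.0006,-1,0,0,0,0,0,-0.0006,-1]'

```text
time: 8.5
tcp_pos: [0.6286, 0.2199, 0.0709]
tool_rot: [0.0, 1.0, -0.0, -0.0]
contact_force: [0.2, 0.4, 0.7]
gripper_width: 0.733
```

Run:
```python
from h import *
f=save("wrist","w8.png",(200,150,440,350),3);
o=env.observe(); print(o["tcp_pos"],o["contact_force"],o["gripper_width"])
```

```text
[0.62858209 0.21992463 0.07096084] [0.2989564  0.14254292 0.21694326] 0.776301066805974
```

View pics/w8.png

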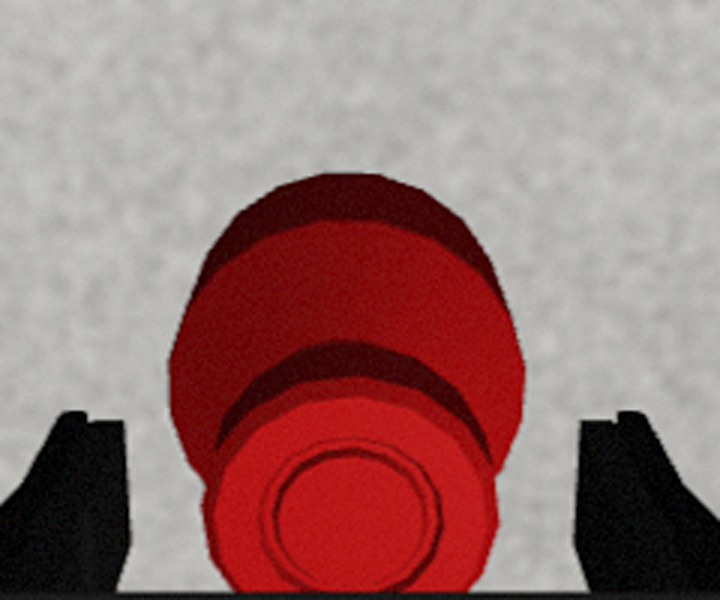

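>>> drive_tool --targets '[0,0,0,0,0,-0.03,-1,0,0,0,-0.001,0,-0.075,-1,0,0,0,-0.02,0.02,-0.115,-1,0,0,0,-0.05,0.045,-0.145,-1,0,0,0,-0.075,0.075,-0.17,-1]'

```text
time: 9.05
tcp_pos: [0.5525, 0.1455, 0.2429]
tool_rot: [-0.0, 1.0, 0.0, 0.001]
contact_force: [1.5, -1.1, 1.3]
gripper_width: 0.998
```

>>> drive_tool --targets '[0,0,0,-0.02,0.01,-0.045,-1,0,0,0,-0.02,0.01,-0.06,-1,0,0,0,-0.02,0.01,-0.06,-1]'

```text
time: 9.35
tcp_pos: [0.5343, 0.1351, 0.3044]
tool_rot: [-0.0, 1.0, -0.001, 0.003]
contact_force: [0.3, 0.6, -0.4]
gripper_width: 0.998
```

Run:
```python
from h import *
f=save("wrist","w9.png")
o=env.observe(); print(o["tcp_pos"],o["contact_force"],o["gripper_width"])
np.save("f9.npy",f,allow_pickle=True)
```

```text
[0.53386843 0.13510396 0.30214899] [-0.36641776 -1.41884215 -1.33228591] 0.999749806200328
```

View pics/w9.png

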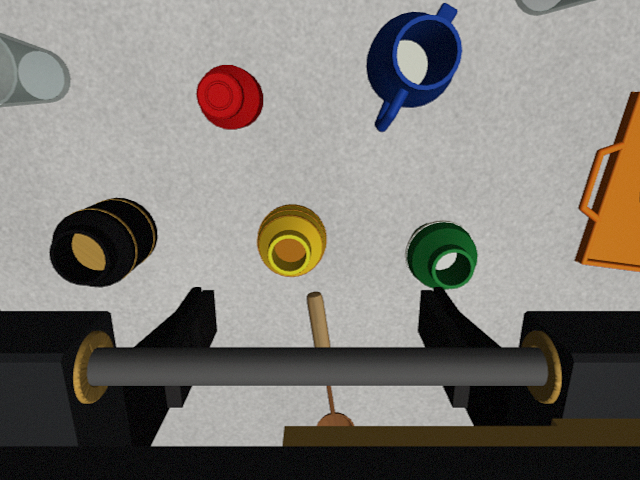

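The red cover sits flat on the red pot at (220,97). The open rims are yellow (290,256), green (452,267), black (80,253) and jug (427,52). I'll crop for precise centres.

Run:
```python
from h import *
f=np.load("f9.npy",allow_pickle=True).item(); im=f["color"]
A=[cv2.resize(im[y:y+70,x:x+90],None,fx=4.4,fy=4.4,interpolation=2) for x,y in ((245,215),(405,225),(385,15),(40,205))]
cv2.imwrite("pics/m9.png",np.vstack([np.hstack(A[:2]),np.hstack(A[2:])]))
im2=np.clip(A[3].astype(int)*4,0,255).astype(np.uint8); cv2.imwrite("pics/m9b.png",im2)
```

```text
(no output)
```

View pics/m9.png

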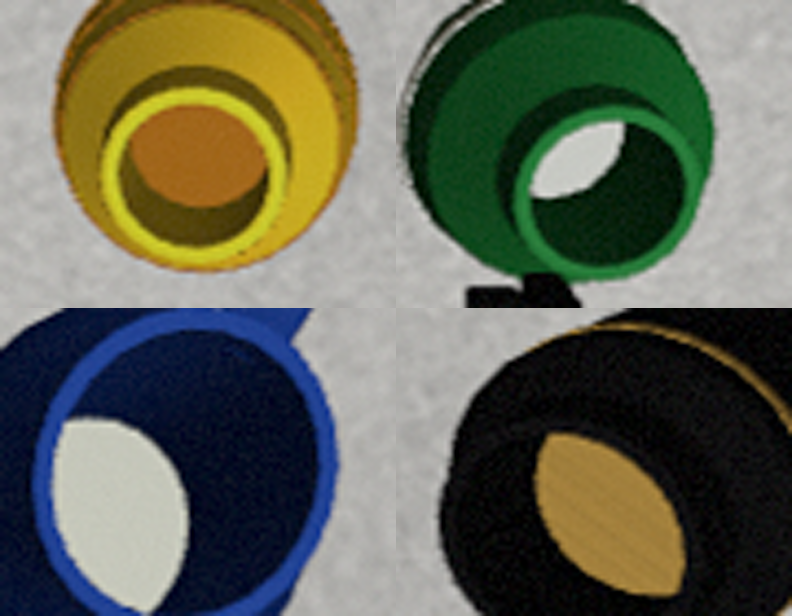

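View pics/m9b.png

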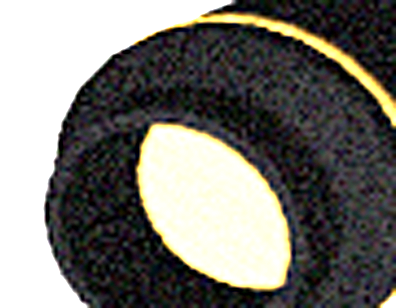

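Run:
```python
from h import *
f=np.load("f9.npy",allow_pickle=True).item()
for k,p,z in (("yel",(289.2,254.8),.076),("jug",(427.3,49.5),.104),("grn",(453.2,269),.086),("blk",(81,262),.096),("redcov",(220,97),.085)): print(k,np.round(ray(f,*p,z)*1000,1))
# black: overlay candidate circles
im=f["color"].copy(); im=np.clip(im.astype(int)*3,0,255).astype(np.uint8)
big=cv2.resize(im[200:300,35:165],None,fx=6,fy=6,interpolation=2)
for (cx,cy),col in (((.487,.354),(0,0,255)),((.485,.3565),(0,255,0))):
  for r in (.024,.028):
    pts=np.array([(proj(f,[cx+r*np.cos(a),cy+r*np.sin(a),.096])-[35,200])*6+2.5 for a in np.linspace(0,6.28,80)]).astype(int)
    cv2.polylines(big,[pts],True,col,1)
cv2.imwrite("pics/m10.png",big)
```

```text
yel [480.4 161.9  76. ]
jug [662.9  46.2 104. ]
grn [469.    1.8  86. ]
blk [480.3 357.   96. ]
redcov [627.9 218.3  85. ]
```

View pics/m10.png

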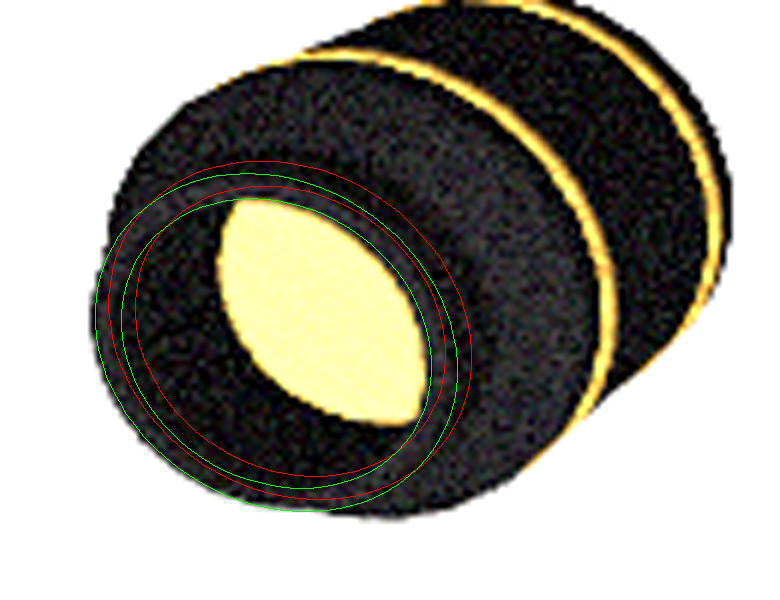

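>>> drive_tool --targets '[0,0,0,0,0.048,0,-1,0,0,0,0,0.096,0,-1,0,0,0,0,0.144,0,-1,0,0,0,0,0.192,0,-1,0,0,0,0,0.24,0.01,-1]'

```text
time: 9.9
tcp_pos: [0.5333, -0.1067, 0.2904]
tool_rot: [0.0, 1.0, -0.0, -0.0]
contact_force: [0.6, 0.8, -0.5]
gripper_width: 1.003
```

>>> drive_tool --targets '[0,0,0,0,0.045,0.015,-1,0,0,0,-0.005,0.09,0.03,-1,0,0,0,-0.01,0.135,0.055,-1,0,0,0,-0.015,0.175,0.08,-1,0,0,0,-0.018,0.215,0.105,-1]'

```text
time: 10.4
tcp_pos: [0.514, -0.3213, 0.1831]
tool_rot: [-0.0, 1.0, -0.0, -0.001]
contact_force: [-0.7, -1.0, 0.4]
gripper_width: 1.001
```

>>> drive_tool --targets '[0,0,0,0,0.03,0.035,-1,0,0,0,0,0.052,0.075,-1,0,0,0,0,0.052,0.1,-1,0,0,0,0,0.052,0.11,-1,0,0,0,0,0.052,0.11,-1]'

```text
time: 10.9
tcp_pos: [0.5143, -0.3704, 0.0738]
tool_rot: [-0.001, 1.0, 0.0, -0.002]
contact_force: [-0.3, -0.5, -0.6]
gripper_width: 0.999
```

```bash
cat > cov.py <<'E'
from h import *
import sys
def run(cx,cy,z,r,fn,crop=(120,120,520,320),sc=2,rg=None):
    f=env.grab_frame("wrist"); o=env.observe(); print(o["tcp_pos"],o["contact_force"],o["gripper_width"])
    x0,y0,x1,y1=crop; big=cv2.resize(f["color"][y0:y1,x0:x1],None,fx=sc,fy=sc,interpolation=2)
    pts=np.array([(proj(f,[cx+r*np.cos(a),cy+r*np.sin(a),z])-[x0,y0])*sc+sc/2-.5 for a in np.linspace(0,6.28,80)]).astype(int)
    cv2.polylines(big,[pts],True,(255,255,255),1); cv2.imwrite("pics/"+fn,big)
run(*map(float,sys.argv[1:5]),sys.argv[5])
E
python3 cov.py .516 -.372 .034 .027 w10.png
```

```text
[ 0.51532434 -0.37093012  0.07580062] [0.26396507 0.35723341 0.91618987] 0.9991434152739823
```

View pics/w10.png

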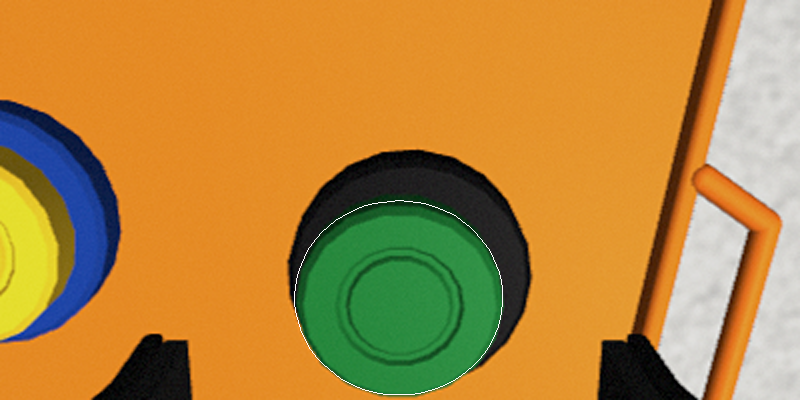

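>>> drive_tool --targets '[0,0,0,0,0.001,0.035,-1,0,0,0,0,0.001,0.05,-0.3,0,0,0,0,0.001,0.053,0.0,0,0,0,0,0.001,0.053,0.0,0,0,0,0,0.001,0.053,0]'

```text
time: 11.45
tcp_pos: [0.516, -0.3733, 0.0248]
tool_rot: [0.001, 1.0, -0.0, 0.001]
contact_force: [-1.3, -0.4, -0.1]
gripper_width: 0.722
```

>>> drive_tool --targets '[0,0,0,0,0,0,0,0,0,0,0,0,0,0]'

```text
time: 11.65
tcp_pos: [0.5158, -0.3733, 0.0245]
tool_rot: [0.001, 1.0, -0.0, 0.001]
contact_force: [-1.7, 0.1, 5.8]
gripper_width: 0.616
```

```bash
python3 cov.py .515 -.3723 .034 .027 w11.png
```

```text
[ 0.5157875  -0.37334755  0.02447813] [-1.29814635  0.70403325  6.73341981] 0.6144946615069937
```

View pics/w11.png

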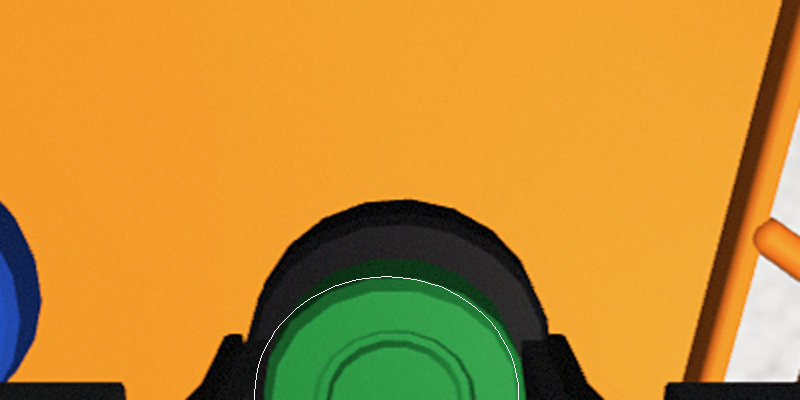

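>>> drive_tool --targets '[0,0,0,0,0,-0.002,1,0,0,0,0,0,-0.004,1,0,0,0,0,0,-0.02,1,0,0,0,0,0,-0.06,1,0,0,0,0,-0.005,-0.105,1]'

```text
time: 12.2
tcp_pos: [0.514, -0.3681, 0.1292]
tool_rot: [-0.0, 1.0, -0.001, -0.001]
contact_force: [0.5, -0.7, -0.3]
gripper_width: 0.615
```

```bash
python3 cov.py .515 -.3723 .019 .034 w12.png
```

```text
[ 0.51803544 -0.36889969  0.13882661] [ 3.35893954 -0.8057225   6.68346863] 0.6134141640155437
```

View pics/w12.png

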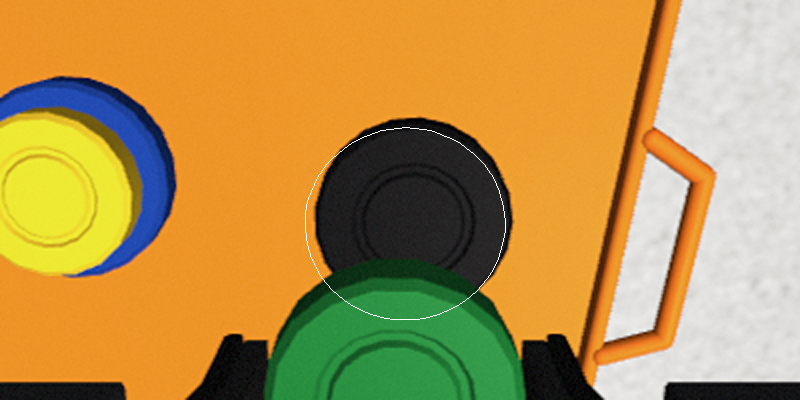

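>>> drive_tool --targets '[0,0,0,-0.005,-0.04,-0.025,1,0,0,0,-0.01,-0.085,-0.04,1,0,0,0,-0.02,-0.132,-0.04,1,0,0,0,-0.025,-0.18,-0.04,1,0,0,0,-0.03,-0.225,-0.04,1]'

```text
time: 12.75
tcp_pos: [0.4849, -0.1409, 0.1694]
tool_rot: [0.0, 1.0, -0.0, 0.001]
contact_force: [1.0, 0.5, -0.4]
gripper_width: 0.615
```

>>> drive_tool --targets '[0,0,0,-0.005,-0.045,0,1,0,0,0,-0.01,-0.085,0,1,0,0,0,-0.015,-0.12,0.01,1,0,0,0,-0.018,-0.14,0.04,1,0,0,0,-0.018,-0.146,0.05,1]'

```text
time: 13.25
tcp_pos: [0.466, 0.0054, 0.1171]
tool_rot: [0.0, 1.0, 0.001, -0.001]
contact_force: [-1.0, -0.9, -1.2]
gripper_width: 0.615
```

>>> drive_tool --targets '[0,0,0,0,0,0,1,0,0,0,0,0,0,1]'

```text
time: 13.45
tcp_pos: [0.4681, 0.0019, 0.1191]
tool_rot: [0.0, 1.0, -0.001, 0.0]
contact_force: [0.0, 0.9, 0.3]
gripper_width: 0.614
```

```bash
python3 cov.py .469 .002 .043 .037 w13.png; python3 -c "
from h import *
save('side','d13.png',(280,150,420,255),5)"
```

```text
[0.46830202 0.0017007  0.11929462] [-0.54576943  0.21002566 -0.82344406] 0.618271007041943
```

View pics/w13.png

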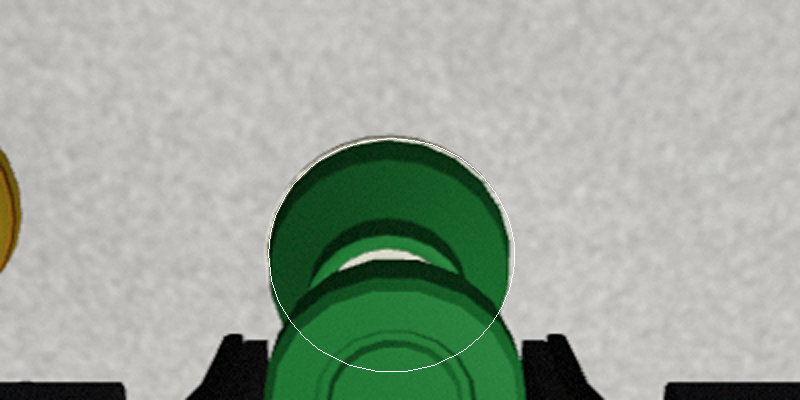

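View pics/d13.png

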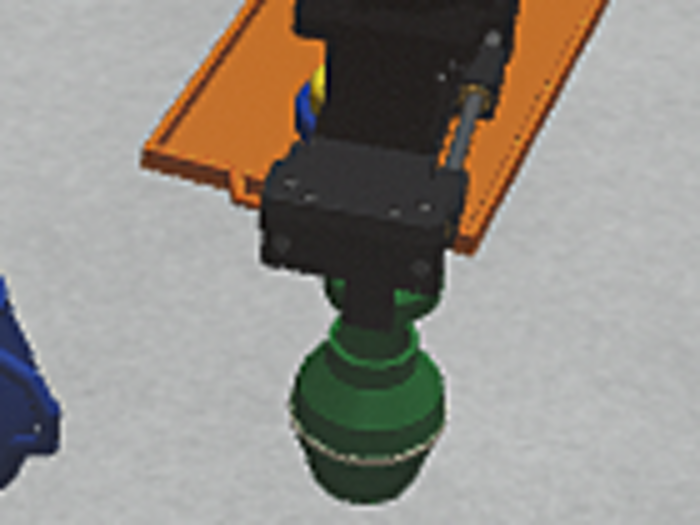

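>>> drive_tool --targets '[0,0,0,0.001,-0.001,0.012,1,0,0,0,0.001,-0.001,0.022,1,0,0,0,0.001,-0.001,0.026,1,0,0,0,0.001,-0.001,0.026,1,0,0,0,0.001,-0.001,0.026,1]'

```text
time: 14.05
tcp_pos: [0.4683, 0.0041, 0.0918]
tool_rot: [-0.0, 1.0, -0.0, -0.0]
contact_force: [-0.5, -0.2, -0.6]
gripper_width: 0.612
```

>>> drive_tool --targets '[0,0,0,0,0,0.001,1,0,0,0,0,0,0.001,1]'

```text
time: 14.25
tcp_pos: [0.4685, 0.0041, 0.0911]
tool_rot: [0.0, 1.0, -0.0, 0.0]
contact_force: [-0.1, -0.3, 0.5]
gripper_width: 0.613
```

>>> drive_tool --targets '[0,0,0,0,0.001,0.001,1,0,0,0,0,0.001,0.001,1]'

```text
time: 14.45
tcp_pos: [0.469, 0.0036, 0.091]
tool_rot: [-0.0, 1.0, -0.0, 0.001]
contact_force: [-1.6, 2.9, 7.6]
gripper_width: 0.616
```

Contact felt at 7.6 N. Releasing.

>>> drive_tool --targets '[0,0,0,0,0,-0.0008,1,0,0,0,0,0,-0.0008,-1,0,0,0,0,0,-0.0008,-1,0,0,0,0,0,-0.0008,-1,0,0,0,0,0,-0.0008,-1]'

```text
time: 14.95
tcp_pos: [0.4684, 0.003, 0.0908]
tool_rot: [0.0, 1.0, -0.001, -0.0]
contact_force: [-0.2, -0.1, -0.9]
gripper_width: 0.893
```

```bash
python3 cov.py .469 .003 .101 .027 w14.png
```

```text
[0.46839791 0.0030401  0.09088591] [-6.26387909e-01  3.19959999e-04  6.88938023e-01] 0.9319951182014286
```

View pics/w14.png

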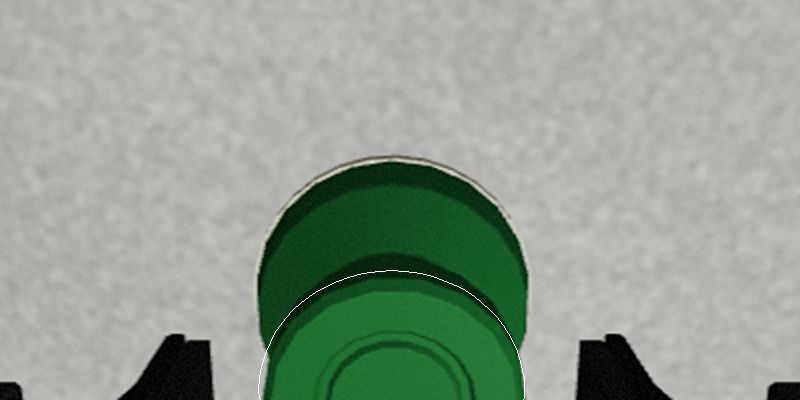

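>>> drive_tool --targets '[0,0,0,0,0,-0.03,-1,0,0,0,0,0.005,-0.075,-1,0,0,0,0.01,0.035,-0.095,-1,0,0,0,0.025,0.08,-0.1,-1,0,0,0,0.04,0.125,-0.1,-1]'

```text
time: 15.5
tcp_pos: [0.5094, -0.1233, 0.1927]
tool_rot: [0.001, 1.0, 0.0, 0.002]
contact_force: [0.2, 1.1, -0.4]
gripper_width: 0.996
```

>>> drive_tool --targets '[0,0,0,0.01,0.045,0.005,-1,0,0,0,0.02,0.085,0.03,-1,0,0,0,0.022,0.12,0.065,-1,0,0,0,0.022,0.135,0.1,-1,0,0,0,0.022,0.137,0.115,-1]'

```text
time: 16.0
tcp_pos: [0.5277, -0.2608, 0.0723]
tool_rot: [-0.001, 1.0, -0.002, -0.002]
contact_force: [-2.0, 0.6, 0.1]
gripper_width: 0.998
```

>>> drive_tool --targets '[0,0,0,0,0,0,-1]'

```text
time: 16.1
tcp_pos: [0.5289, -0.2578, 0.0739]
tool_rot: [-0.001, 1.0, -0.0, -0.002]
contact_force: [-0.4, 1.3, -1.4]
gripper_width: 0.996
```

```bash
python3 cov.py .5295 -.259 .034 .027 w15.png
```

```text
[ 0.53033691 -0.25743986  0.07599616] [ 0.14295657 -0.27090046  0.52450172] 1.001980700343717
```

View pics/w15.png

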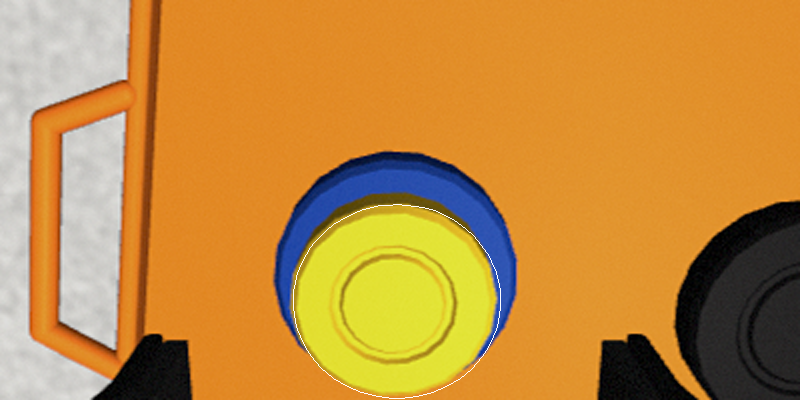

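>>> drive_tool --targets '[0,0,0,-0.001,0.001,0.035,-1,0,0,0,-0.001,0.001,0.05,-0.4,0,0,0,-0.001,0.001,0.0535,-0.4,0,0,0,-0.001,0.001,0.0535,-0.4,0,0,0,-0.001,0.001,0.0535,-0.4]'

```text
time: 16.65
tcp_pos: [0.5302, -0.26, 0.0241]
tool_rot: [0.0, 1.0, -0.0, 0.001]
contact_force: [-0.5, 0.2, 1.3]
gripper_width: 0.744
```

>>> drive_tool --targets '[0,0,0,0,0,0,-0.4]'

```text
time: 16.75
tcp_pos: [0.53, -0.2602, 0.0238]
tool_rot: [0.0, 1.0, -0.0, 0.001]
contact_force: [-0.2, -0.9, 0.2]
gripper_width: 0.715
```

>>> drive_tool --targets '[0,0,0,0,-0.0015,0.0005,-0.4,0,0,0,0,-0.0015,0.0005,1,0,0,0,0,-0.0015,0.0005,1,0,0,0,0,-0.0015,0.0005,1]'

```text
time: 17.15
tcp_pos: [0.5293, -0.2584, 0.0222]
tool_rot: [-0.0, 1.0, -0.0, 0.0]
contact_force: [0.1, 0.7, 2.6]
gripper_width: 0.614
```

```bash
python3 cov.py .530 -.259 .034 .027 w16.png
```

```text
[ 0.52928022 -0.25838601  0.02216578] [-0.549492    0.3676719   2.06885187] 0.6169301025241147
```

View pics/w16.png

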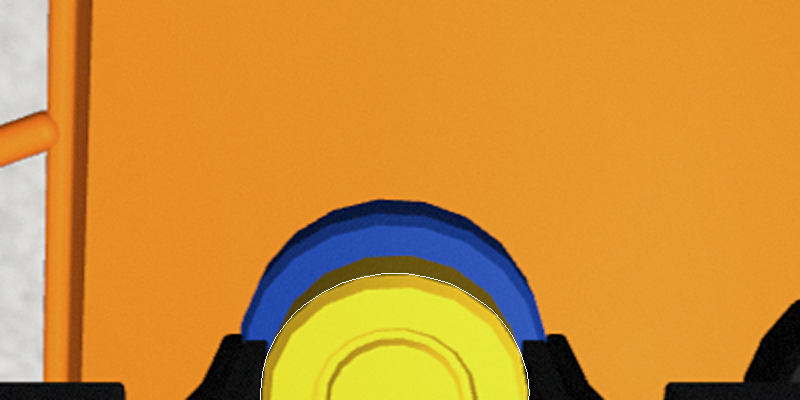

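>>> drive_tool --targets '[0,0,0,0,0,-0.004,1,0,0,0,0,0,-0.02,1,0,0,0,0,0,-0.065,1,0,0,0,0,-0.005,-0.11,1,0,0,0,-0.005,-0.04,-0.14,1]'

```text
time: 17.7
tcp_pos: [0.5247, -0.2224, 0.1665]
tool_rot: [0.002, 1.0, -0.003, 0.002]
contact_force: [1.0, 0.8, 0.5]
gripper_width: 0.614
```

>>> drive_tool --targets '[0,0,0,-0.005,-0.045,-0.02,1,0,0,0,-0.01,-0.09,-0.03,1,0,0,0,-0.015,-0.135,-0.03,1,0,0,0,-0.02,-0.18,-0.03,1,0,0,0,-0.025,-0.225,-0.03,1]'

```text
time: 18.2
tcp_pos: [0.499, 0.0082, 0.1935]
tool_rot: [0.0, 1.0, -0.001, 0.001]
contact_force: [0.5, 0.0, -0.7]
gripper_width: 0.618
```

>>> drive_tool --targets '[0,0,0,-0.005,-0.045,0,1,0,0,0,-0.01,-0.09,0,1,0,0,0,-0.016,-0.13,0.02,1,0,0,0,-0.018,-0.152,0.05,1,0,0,0,-0.018,-0.155,0.085,1]'

```text
time: 18.7
tcp_pos: [0.4817, 0.1656, 0.1083]
tool_rot: [-0.001, 1.0, 0.002, 0.002]
contact_force: [0.6, -1.7, -0.1]
gripper_width: 0.616
```

>>> drive_tool --targets '[0,0,0,0,0,0,1,0,0,0,0,0,0,1]'

```text
time: 18.9
tcp_pos: [0.4818, 0.1611, 0.1081]
tool_rot: [0.0, 1.0, -0.001, -0.0]
contact_force: [0.9, -0.6, -0.5]
gripper_width: 0.613
```

```bash
python3 cov.py .481 .162 .076 .021 w17.png
```

```text
[0.48260097 0.16113794 0.1089315 ] [0.26596392 0.13040836 0.48953737] 0.6132717276376921
```

View pics/w17.png

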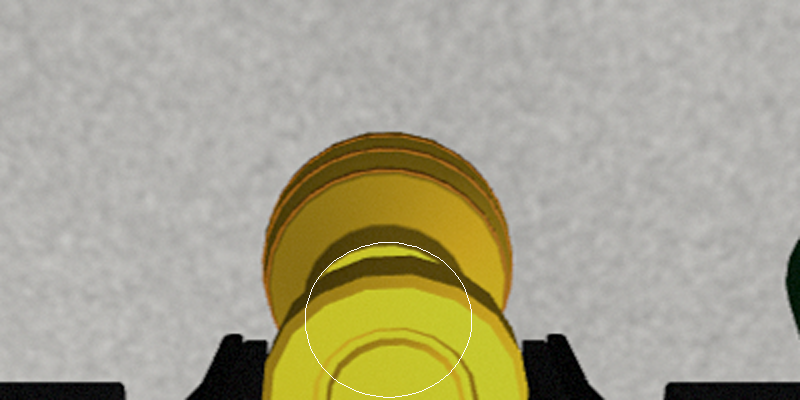

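>>> drive_tool --targets '[0,0,0,-0.002,-0.001,0.012,1,0,0,0,-0.002,-0.001,0.024,1,0,0,0,-0.002,-0.001,0.0275,1,0,0,0,-0.002,-0.001,0.0275,1,0,0,0,-0.002,-0.001,0.0275,1]'

```text
time: 19.45
tcp_pos: [0.4796, 0.1625, 0.0793]
tool_rot: [0.0, 1.0, -0.001, -0.0]
contact_force: [0.2, 0.1, 0.3]
gripper_width: 0.616
```

>>> drive_tool --targets '[0,0,0,0,0,0.0005,1,0,0,0,0,0,0.0005,1]'

```text
time: 19.65
tcp_pos: [0.4796, 0.1626, 0.0789]
tool_rot: [0.0, 1.0, -0.0, 0.0]
contact_force: [-0.1, 0.5, -0.9]
gripper_width: 0.616
```

>>> drive_tool --targets '[0,0,0,0.0007,0,0.001,1,0,0,0,0.0007,0,0.001,1]'

```text
time: 19.85
tcp_pos: [0.4804, 0.1628, 0.0786]
tool_rot: [0.0, 1.0, -0.0, 0.0]
contact_force: [-4.1, -0.9, 9.3]
gripper_width: 0.613
```

>>> drive_tool --targets '[0,0,0,0,0,-0.0008,1,0,0,0,0,0,-0.0008,-1,0,0,0,0,0,-0.0008,-1,0,0,0,0,0,-0.0008,-1,0,0,0,0,0,-0.0008,-1]'

```text
time: 20.35
tcp_pos: [0.4802, 0.1625, 0.0786]
tool_rot: [0.0, 1.0, -0.0, -0.0]
contact_force: [-0.3, -0.0, -0.3]
gripper_width: 0.896
```

>>> drive_tool --targets '[0,0,0,0,0,-0.03,-1,0,0,0,0,0,-0.075,-1,0,0,0,0,0.02,-0.115,-1,0,0,0,0.005,0.06,-0.125,-1,0,0,0,0.01,0.107,-0.125,-1]'

```text
time: 20.85
tcp_pos: [0.4913, 0.0559, 0.2063]
tool_rot: [-0.0, 1.0, 0.001, 0.002]
contact_force: [1.2, 0.5, -0.7]
gripper_width: 0.999
```

>>> drive_tool --targets '[0,0,0,0.005,0.048,0,-1,0,0,0,0.008,0.096,0,-1,0,0,0,0.012,0.144,0,-1,0,0,0,0.015,0.192,0,-1,0,0,0,0.018,0.24,0.005,-1]'

```text
time: 21.35
tcp_pos: [0.5081, -0.1865, 0.1994]
tool_rot: [0.0, 1.0, -0.0, 0.001]
contact_force: [0.8, 0.3, -0.3]
gripper_width: 0.995
```

>>> drive_tool --targets '[0,0,0,0.005,0.045,0.015,-1,0,0,0,0.01,0.085,0.035,-1,0,0,0,0.01,0.11,0.07,-1,0,0,0,0.01,0.113,0.1,-1,0,0,0,0.01,0.113,0.105,-1]'

```text
time: 21.85
tcp_pos: [0.5153, -0.2974, 0.0897]
tool_rot: [-0.001, 1.0, -0.001, -0.003]
contact_force: [0.2, 0.7, -0.5]
gripper_width: 0.998
```

>>> drive_tool --targets '[0,0,0,0,0,0,-1,0,0,0,0,0,0,-1]'

```text
time: 22.05
tcp_pos: [0.5191, -0.2968, 0.0956]
tool_rot: [0.0, 1.0, 0.0, 0.001]
contact_force: [0.7, 0.2, 0.8]
gripper_width: 0.999
```

```bash
python3 cov.py .516 -.375 .019 .034 w18.png; python3 -c "
from h import *
save('scene','s18.png',(270,80,470,230),4)"
```

```text
[ 0.51921145 -0.29705466  0.09589702] [-0.60984954  0.40987668 -0.18690208] 1.0033880743745776
```

View pics/w18.png

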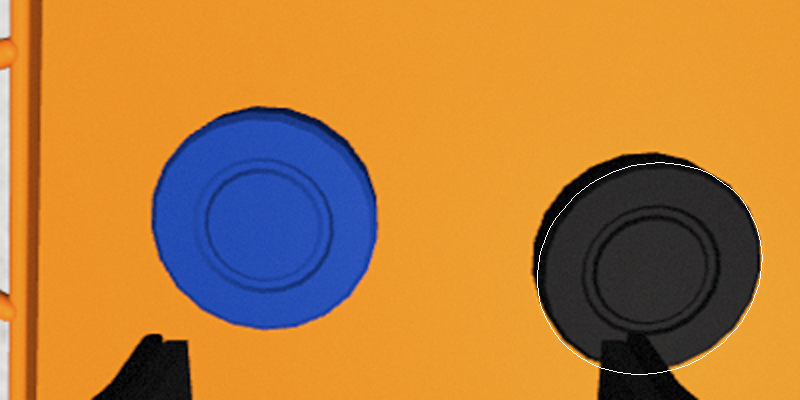

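View pics/s18.png

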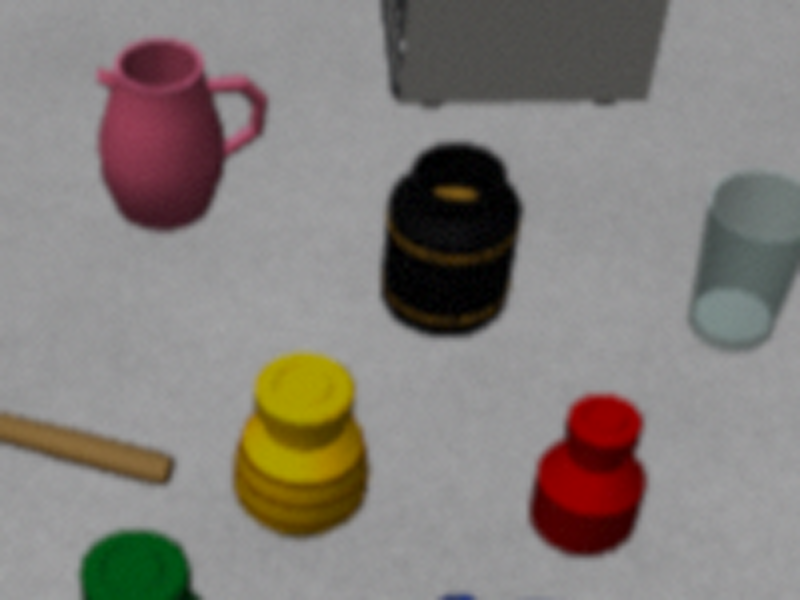

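Run:
```python
from h import *
f=env.grab_frame("wrist"); o=env.observe(); print(o["tcp_pos"])
im=f["color"]; hsv=cv2.cvtColor(im,cv2.COLOR_BGR2HSV); H,S,V=cv2.split(hsv)
m=((H>100)&(H<130)&(S>80)&(V>150)).astype(np.uint8); m=cv2.morphologyEx(m,cv2.MORPH_OPEN,np.ones((3,3)))
cs,_=cv2.findContours(m,0,1); h=cv2.convexHull(max(cs,key=len)); (x,y),ax,_=cv2.fitEllipse(h); print(x,y,ax,ray(f,x,y,.019))
print(ray(f,254.5,235,.019), ray(f,120+656/2,120+270/2,.019))
```

```text
[ 0.51891183 -0.29724983  0.09557347]
251.97750854492188 231.20826721191406 (103.18342590332031, 110.80482482910156) [ 0.53170422 -0.25914674  0.019     ]
[ 0.52934818 -0.2605491   0.019     ] [ 0.51669856 -0.37751319  0.019     ]
```

>>> drive_tool --targets '[0,0,0,0.006,-0.019,0,-0.8,0,0,0,0.012,-0.037,0.01,-0.8,0,0,0,0.012,-0.037,0.03,-0.8,0,0,0,0.012,-0.037,0.04,-0.8,0,0,0,0.012,-0.037,0.04,-0.8]'

```text
time: 22.7
tcp_pos: [0.529, -0.2604, 0.053]
tool_rot: [-0.0, 1.0, -0.001, -0.001]
contact_force: [0.4, -0.0, 1.9]
gripper_width: 0.9
```

```bash
python3 cov.py .531 -.2595 .019 .034 w19.png
```

```text
[ 0.52957119 -0.26085932  0.05388854] [-0.57922681  0.23010011  0.46134369] 0.9022041300442574
```

View pics/w19.png

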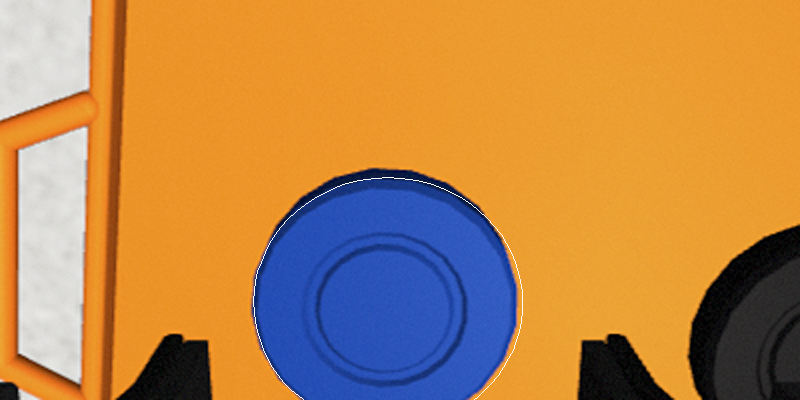

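>>> drive_tool --targets '[0,0,0,0,-0.0015,0.025,-0.8,0,0,0,0,-0.0015,0.042,-0.8,0,0,0,0,-0.0015,0.044,-0.8,0,0,0,0,-0.0015,0.044,-0.8,0,0,0,0,-0.0015,0.044,-0.8]' --squeeze 15

```text
time: 23.25
tcp_pos: [0.5308, -0.2595, 0.0113]
tool_rot: [0.0, 1.0, -0.001, 0.001]
contact_force: [-0.7, -0.3, 0.5]
gripper_width: 0.9
```

>>> drive_tool --targets '[0,0,0,-0.001,0,0.003,-0.7,0,0,0,-0.001,0,0.003,0.3,0,0,0,-0.001,0,0.003,1,0,0,0,-0.001,0,0.003,1,0,0,0,-0.001,0,0.003,1]'

```text
time: 23.75
tcp_pos: [0.529, -0.259, 0.0071]
tool_rot: [0.0, 1.0, -0.0, 0.0]
contact_force: [-1.2, -0.0, 3.7]
gripper_width: 0.776
```

>>> drive_tool --targets '[0,0,0,0,0,-0.004,1,0,0,0,0,0,-0.02,1,0,0,0,0,0,-0.065,1,0,0,0,0,0,-0.11,1,0,0,0,0.01,-0.02,-0.15,1]'

```text
time: 24.25
tcp_pos: [0.5378, -0.242, 0.1603]
tool_rot: [0.001, 1.0, -0.003, 0.001]
contact_force: [1.7, -1.1, -1.2]
gripper_width: 0.776
```

>>> drive_tool --targets '[0,0,0,0.015,-0.03,-0.03,1,0,0,0,0.03,-0.07,-0.05,1,0,0,0,0.045,-0.11,-0.055,1,0,0,0,0.06,-0.15,-0.055,1,0,0,0,0.08,-0.19,-0.055,1]'

```text
time: 24.75
tcp_pos: [0.6194, -0.0475, 0.2138]
tool_rot: [0.0, 1.0, -0.001, 0.001]
contact_force: [1.0, -0.1, -0.8]
gripper_width: 0.774
```

>>> drive_tool --targets '[0,0,0,0.02,-0.04,0,1,0,0,0,0.035,-0.075,0.015,1,0,0,0,0.043,-0.094,0.04,1,0,0,0,0.043,-0.094,0.07,1,0,0,0,0.043,-0.094,0.07,1]'

```text
time: 25.25
tcp_pos: [0.6598, 0.0454, 0.1383]
tool_rot: [0.0, 1.0, 0.0, -0.003]
contact_force: [0.2, 0.1, -1.5]
gripper_width: 0.775
```

>>> drive_tool --targets '[0,0,0,0,0,0,1,0,0,0,0,0,0,1]'

```text
time: 25.45
tcp_pos: [0.6631, 0.0441, 0.1444]
tool_rot: [0.0, 1.0, -0.001, 0.002]
contact_force: [0.7, -0.8, 0.1]
gripper_width: 0.773
```

```bash
python3 cov.py .662 .046 .104 .028 w20.png
```

```text
[0.66314588 0.04420559 0.1442467 ] [-0.30755749  0.08052285 -0.45298806] 0.7702830701460802
```

View pics/w20.png

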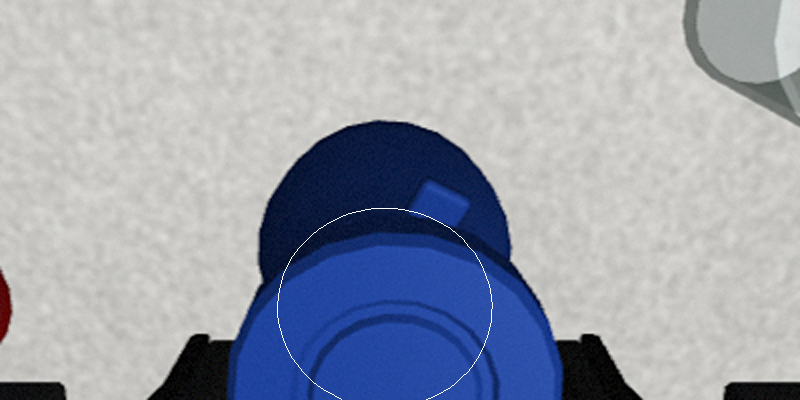

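>>> drive_tool --targets '[0,0,0,-0.001,-0.002,0.015,1,0,0,0,-0.001,-0.002,0.03,1,0,0,0,-0.001,-0.002,0.0345,1,0,0,0,-0.001,-0.002,0.0345,1,0,0,0,-0.001,-0.002,0.0345,1]'

```text
time: 26.0
tcp_pos: [0.6609, 0.0469, 0.1066]
tool_rot: [0.0, 1.0, -0.0, -0.0]
contact_force: [0.2, -0.4, 0.0]
gripper_width: 0.777
```

>>> drive_tool --targets '[0,0,0,0,0,0.0005,1,0,0,0,0,0,0.0005,1]'

```text
time: 26.2
tcp_pos: [0.661, 0.0469, 0.1065]
tool_rot: [0.0, 1.0, -0.0, -0.0]
contact_force: [-0.4, 0.7, -0.5]
gripper_width: 0.776
```

>>> drive_tool --targets '[0,0,0,0.0007,0.0005,0.0008,1,0,0,0,0.0007,0.0005,0.0008,1]'

```text
time: 26.4
tcp_pos: [0.662, 0.0467, 0.1065]
tool_rot: [-0.0, 1.0, -0.0, 0.0]
contact_force: [-1.4, 0.1, 5.6]
gripper_width: 0.77
```

>>> drive_tool --targets '[0,0,0,0,0,-0.0005,1,0,0,0,0,0,-0.0005,-1,0,0,0,0,0,-0.0005,-1,0,0,0,0,0,-0.0005,-1,0,0,0,0,0,-0.0005,-1]'

```text
time: 26.9
tcp_pos: [0.6618, 0.0464, 0.1063]
tool_rot: [0.0, 1.0, -0.0, -0.0]
contact_force: [-0.4, 0.4, -0.4]
gripper_width: 0.982
```

```bash
python3 cov.py .662 .046 .119 .034 w21.png
```

```text
[0.66182633 0.04636485 0.10632469] [-0.39643566 -0.81318118  0.35899981] 0.9880109565140608
```

View pics/w21.png

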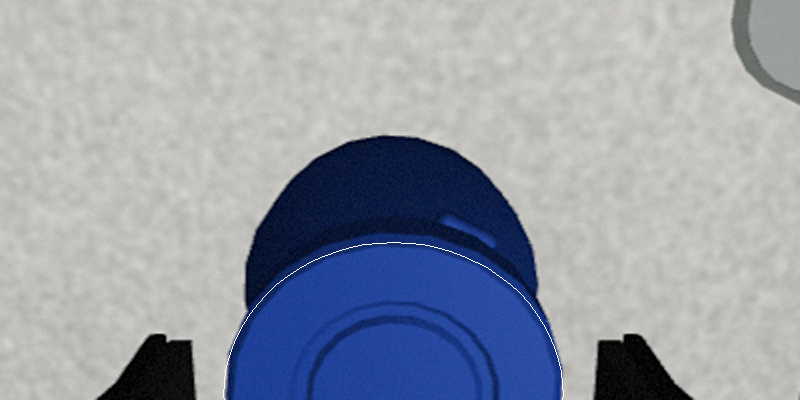

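>>> drive_tool --targets '[0,0,0,0,0,-0.025,-1,0,0,0,0,0,-0.065,-1,0,0,0,-0.01,0.02,-0.095,-1,0,0,0,-0.025,0.06,-0.1,-1,0,0,0,-0.04,0.1,-0.1,-1]'

```text
time: 27.45
tcp_pos: [0.6221, -0.0538, 0.2083]
tool_rot: [0.0, 1.0, 0.0, 0.002]
contact_force: [0.7, -1.2, -0.6]
gripper_width: 1.002
```

>>> drive_tool --targets '[0,0,0,-0.015,0.045,0,-1,0,0,0,-0.03,0.09,0.005,-1,0,0,0,-0.045,0.135,0.01,-1,0,0,0,-0.06,0.18,0.02,-1,0,0,0,-0.075,0.225,0.03,-1]'

```text
time: 27.95
tcp_pos: [0.5458, -0.2803, 0.1766]
tool_rot: [0.0, 1.0, -0.0, 0.0]
contact_force: [0.0, 0.8, -0.4]
gripper_width: 1.002
```

>>> drive_tool --targets '[0,0,0,-0.015,0.04,0.025,-0.8,0,0,0,-0.028,0.075,0.05,-0.8,0,0,0,-0.03,0.095,0.085,-0.8,0,0,0,-0.03,0.098,0.12,-0.8,0,0,0,-0.03,0.098,0.12,-0.8]'

```text
time: 28.45
tcp_pos: [0.5131, -0.3756, 0.0514]
tool_rot: [-0.002, 1.0, -0.001, -0.004]
contact_force: [-0.5, 0.4, -0.6]
gripper_width: 0.899
```

>>> drive_tool --targets '[0,0,0,0,0,0,-0.8,0,0,0,0,0,0,-0.8]'

```text
time: 28.65
tcp_pos: [0.5181, -0.3762, 0.0589]
tool_rot: [0.001, 1.0, 0.0, 0.001]
contact_force: [0.1, 0.1, 1.0]
gripper_width: 0.9
```

```bash
python3 cov.py .5165 -.3765 .019 .034 w22.png
```

```text
[ 0.51816214 -0.37638197  0.05903409] [-0.07228961 -0.6882124   0.6617585 ] 0.9004343748168644
```

View pics/w22.png

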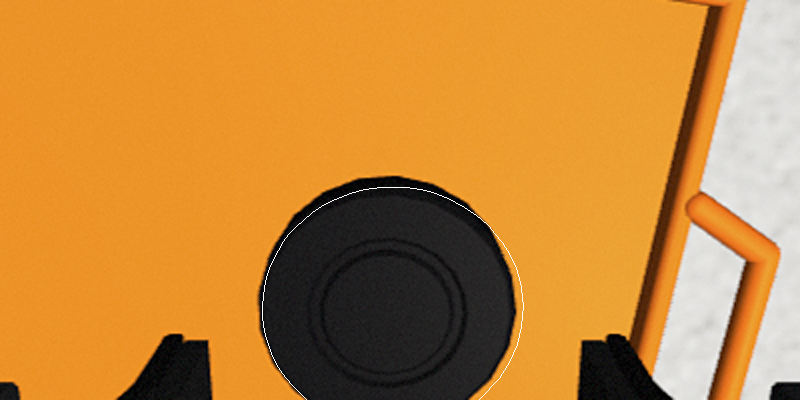

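>>> drive_tool --targets '[0,0,0,-0.003,-0.001,0.03,-0.8,0,0,0,-0.003,-0.001,0.047,-0.8,0,0,0,-0.003,-0.001,0.05,-0.8,0,0,0,-0.003,-0.001,0.05,-0.8,0,0,0,-0.003,-0.001,0.05,-0.8]'

```text
time: 29.2
tcp_pos: [0.5143, -0.3757, 0.0077]
tool_rot: [0.0, 1.0, -0.0, 0.001]
contact_force: [-0.9, -0.1, 0.5]
gripper_width: 0.9
```

>>> drive_tool --targets '[0,0,0,0,0,0.001,-0.8]'

```text
time: 29.3
tcp_pos: [0.5143, -0.3759, 0.0067]
tool_rot: [0.001, 1.0, -0.0, 0.001]
contact_force: [0.9, -0.0, -0.1]
gripper_width: 0.898
```

>>> drive_tool --targets '[0,0,0,0,0,0,0.3,0,0,0,0,0,0,1,0,0,0,0,0,0,1,0,0,0,0,0,0,1]'

```text
time: 29.7
tcp_pos: [0.5136, -0.3755, 0.0058]
tool_rot: [0.0, 1.0, -0.0, 0.0]
contact_force: [-0.7, 0.8, 3.7]
gripper_width: 0.776
```

```bash
python3 cov.py .515 -.3755 .019 .034 w23.png
```

```text
[ 0.5136274  -0.37550558  0.00578832] [-0.38213041  0.49290905  4.05990863] 0.779667850784373
```

View pics/w23.png

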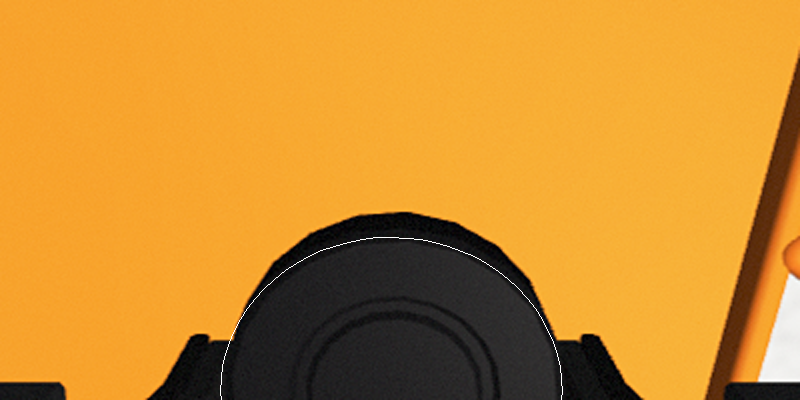

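>>> drive_tool --targets '[0,0,0,0,0,-0.004,1,0,0,0,0,0,-0.02,1,0,0,0,0,0,-0.065,1,0,0,0,0,0,-0.11,1,0,0,0,0,-0.02,-0.15,1]'

```text
time: 30.25
tcp_pos: [0.5127, -0.3581, 0.1589]
tool_rot: [0.001, 1.0, -0.002, 0.001]
contact_force: [0.5, -0.8, 0.1]
gripper_width: 0.774
```

>>> drive_tool --targets '[0,0,0,0,-0.035,-0.03,1,0,0,0,0,-0.08,-0.05,1,0,0,0,0,-0.127,-0.055,1,0,0,0,0,-0.175,-0.055,1,0,0,0,0,-0.223,-0.055,1]'

```text
time: 30.75
tcp_pos: [0.5135, -0.1306, 0.2121]
tool_rot: [0.001, 1.0, -0.001, 0.001]
contact_force: [0.8, -0.1, -0.6]
gripper_width: 0.777
```

>>> drive_tool --targets '[0,0,0,-0.005,-0.048,0,1,0,0,0,-0.01,-0.096,0,1,0,0,0,-0.015,-0.144,0,1,0,0,0,-0.02,-0.192,0,1,0,0,0,-0.02,-0.24,0,1]'

```text
time: 31.25
tcp_pos: [0.4932, 0.1094, 0.2119]
tool_rot: [0.0, 1.0, -0.0, 0.001]
contact_force: [0.9, -0.9, -1.1]
gripper_width: 0.775
```

>>> drive_tool --targets '[0,0,0,-0.003,-0.048,0,1,0,0,0,-0.006,-0.096,0,1,0,0,0,-0.01,-0.144,0,1,0,0,0,-0.01,-0.192,0,1,0,0,0,-0.01,-0.22,0.005,1]'

```text
time: 31.75
tcp_pos: [0.483, 0.3318, 0.2073]
tool_rot: [-0.001, 1.0, 0.001, 0.001]
contact_force: [0.3, 0.5, -0.6]
gripper_width: 0.775
```

>>> drive_tool --targets '[0,0,0,0,-0.03,0.025,1,0,0,0,0,-0.03,0.06,1,0,0,0,0,-0.03,0.07,1,0,0,0,0,-0.03,0.07,1]'

```text
time: 32.15
tcp_pos: [0.4839, 0.3563, 0.1348]
tool_rot: [0.001, 1.0, -0.001, -0.001]
contact_force: [0.3, -0.3, -0.9]
gripper_width: 0.775
```

```bash
python3 cov.py .4845 .357 .096 .028 w24.png
```

```text
[0.48466219 0.3567624  0.13637128] [ 0.29323664  1.20555507 -0.25194958] 0.7762453324526937
```

View pics/w24.png

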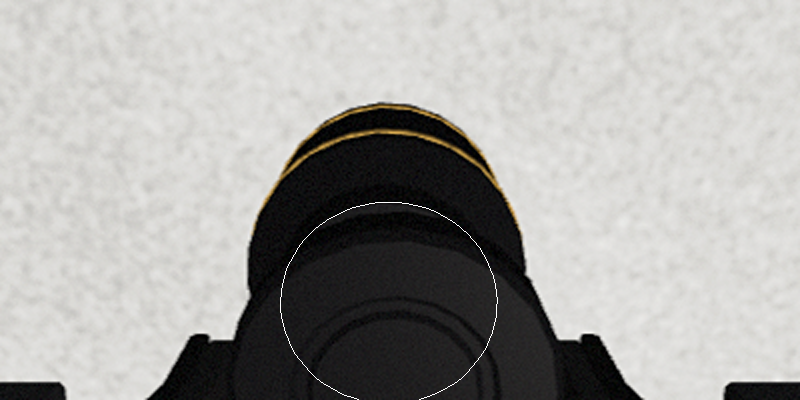

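Run:
```python
from h import *
f=env.grab_frame("wrist"); im=np.clip(f["color"].astype(int)*4-20,0,255).astype(np.uint8)
big=cv2.resize(im[160:320,220:420],None,fx=4,fy=4,interpolation=2)
for (r,z,c) in ((.028,.096,(0,0,255)),(.04,.07,(0,255,0))):
    pts=np.array([(proj(f,[.4845+r*np.cos(a),.357+r*np.sin(a),z])-[220,160])*4+1.5 for a in np.linspace(0,6.28,80)]).astype(int)
    cv2.polylines(big,[pts],True,c,1)
cv2.imwrite("pics/w25.png",big); print(env.observe()["tcp_pos"])
```

```text
[0.48513032 0.3572104  0.13728717]
```

View pics/w25.png

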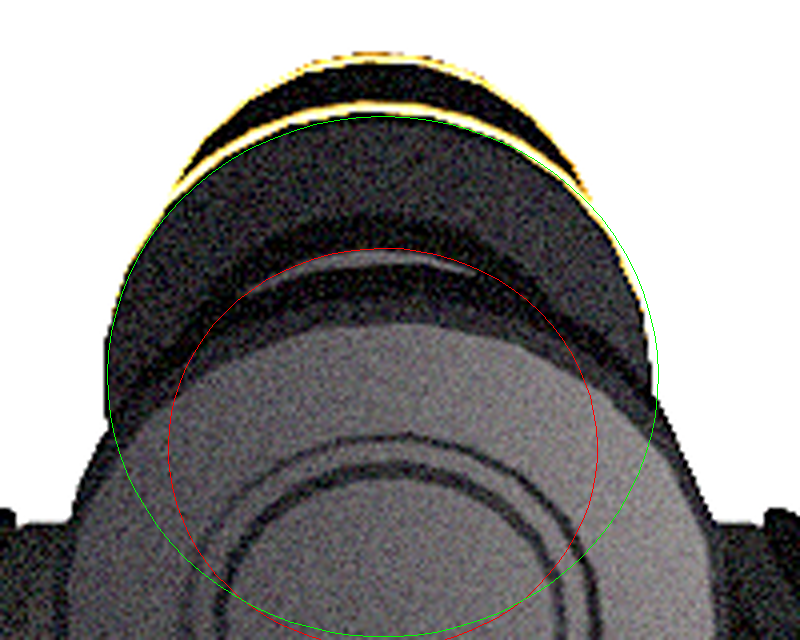

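>>> drive_tool --targets '[0,0,0,-0.001,-0.0005,0.015,1,0,0,0,-0.001,-0.0005,0.03,1,0,0,0,-0.001,-0.0005,0.0355,1,0,0,0,-0.001,-0.0005,0.0355,1,0,0,0,-0.001,-0.0005,0.0355,1]'

```text
time: 32.75
tcp_pos: [0.4831, 0.3582, 0.1]
tool_rot: [0.0, 1.0, -0.0, -0.0]
contact_force: [0.1, -0.2, -1.2]
gripper_width: 0.775
```

>>> drive_tool --targets '[0,0,0,0,0,0.0003,1,0,0,0,0,0,0.0003,1]'

```text
time: 32.95
tcp_pos: [0.4833, 0.3583, 0.1]
tool_rot: [-0.0, 1.0, -0.0, 0.0]
contact_force: [0.1, -0.0, -0.6]
gripper_width: 0.773
```

>>> drive_tool --targets '[0,0,0,0.0004,0,0.001,1,0,0,0,0.0004,0,0.0015,1,0,0,0,0.0004,0,0.0015,1]'

```text
time: 33.25
tcp_pos: [0.4836, 0.358, 0.0981]
tool_rot: [0.0, 1.0, -0.001, -0.0]
contact_force: [-1.2, 0.1, -0.6]
gripper_width: 0.779
```

>>> drive_tool --targets '[0,0,0,0,0,0.0007,1,0,0,0,0,0,0.0007,1]'

```text
time: 33.45
tcp_pos: [0.4836, 0.3581, 0.0977]
tool_rot: [0.0, 1.0, -0.0, 0.0]
contact_force: [-0.4, -0.8, 1.4]
gripper_width: 0.776
```

>>> drive_tool --targets '[0,0,0,0,0,0.0006,1,0,0,0,0,0,0.0006,1]'

```text
time: 33.65
tcp_pos: [0.4837, 0.3582, 0.0975]
tool_rot: [0.0, 1.0, -0.0, 0.0]
contact_force: [-2.0, -1.4, 7.1]
gripper_width: 0.776
```

>>> drive_tool --targets '[0,0,0,0,0,-0.0006,1,0,0,0,0,0,-0.0006,-1,0,0,0,0,0,-0.0006,-1,0,0,0,0,0,-0.0006,-1,0,0,0,0,0,-0.0006,-1]'

```text
time: 34.15
tcp_pos: [0.4836, 0.3581, 0.0973]
tool_rot: [0.0, 1.0, -0.0, -0.0]
contact_force: [-0.2, 0.2, 0.4]
gripper_width: 0.979
```

>>> drive_tool --targets '[0,0,0,0,0,-0.025,-1,0,0,0,0,0,-0.065,-1,0,0,0,0,0.02,-0.105,-1,0,0,0,0,0.06,-0.145,-1,0,0,0,0.01,0.1,-0.185,-1]'

```text
time: 34.65
tcp_pos: [0.4903, 0.2676, 0.2743]
tool_rot: [-0.0, 1.0, 0.001, 0.0]
contact_force: [2.0, -0.4, -1.3]
gripper_width: 0.999
```

>>> drive_tool --targets '[0,0,0,0.005,0.045,-0.015,-1,0,0,0,0.01,0.09,-0.02,-1,0,0,0,0.02,0.125,-0.02,-1,0,0,0,0.03,0.125,-0.02,-1,0,0,0,0.03,0.125,-0.02,-1]'

```text
time: 35.15
tcp_pos: [0.5219, 0.142, 0.2924]
tool_rot: [-0.0, 1.0, -0.002, -0.0]
contact_force: [-0.0, -0.1, -0.6]
gripper_width: 0.999
```

>>> drive_tool --targets '[0,0,0,0,0,0,-1,0,0,0,0,0,0,-1]'

```text
time: 35.35
tcp_pos: [0.5205, 0.1445, 0.2926]
tool_rot: [-0.0, 1.0, 0.001, -0.0]
contact_force: [0.3, -0.5, -0.1]
gripper_width: 1.0
```

Run:
```python
from h import *
f=env.grab_frame("wrist"); im=f["color"].copy()
for cx,cy,z,r in ((.481,.162,.091,.027),(.662,.046,.119,.034),(.469,.002,.101,.027),(.4845,.3575,.111,.034),(.629,.219,.085,.02)):
    pts=np.array([proj(f,[cx+r*np.cos(a),cy+r*np.sin(a),z]) for a in np.linspace(0,6.28,80)]).astype(int)
    cv2.polylines(im,[pts],True,(255,255,255),1)
cv2.imwrite("pics/w26.png",im); save("scene","s26.png"); save("side","d26.png"); print(env.observe()["tcp_pos"])
```

```text
[0.52078253 0.14372643 0.2926968 ]
```

View pics/w26.png

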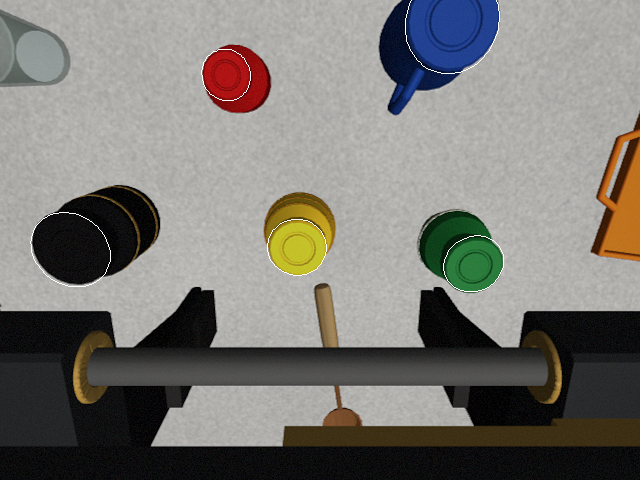

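View pics/d26.png

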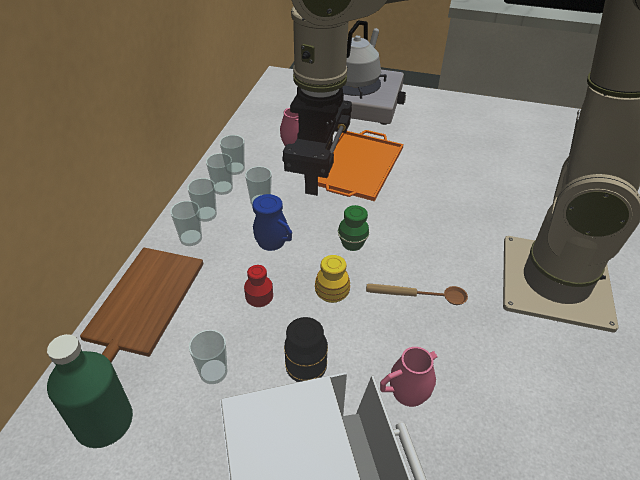

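View pics/s26.png

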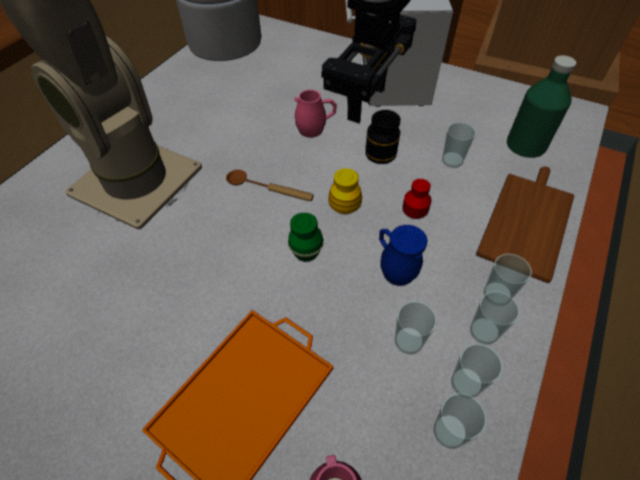

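All five covers lie flat on their own pots in every view, and the tray at scene (240,395) is empty. Pots, jug and tumblers stand where they were, and the robot is clear at z = 0.29 m.

```bash
python3 -c "
from h import *
print(env.observe()['time'],env.sign_off())"
```

```text
the job is handed in; nothing more can be done
35.5 None
```

I unstacked the covers (red, green, yellow, blue, black) and laid each one on the pot of its own colour. I lowered each until the wrist felt contact, about 6 to 9 N, and then released it. The job was handed in at 35.5 s.

**Last checks:** the wrist, scene and side views show all five covers flat and within about 1–2 mm of the rim centres I measured. The tray is empty, and the pots, jug, tumblers and pink look-alikes stand where they were. The gripper was open and clear at z = 0.29 m.

**Disagreements:**
- My first readings from the scene and side cameras differed by about 9 mm for most pots, and about 18 mm for the black canister. I used the wrist camera instead, which agreed with the known tool position; for all but the canister it lay close to midway between the two.
- The black canister's rim was hard to see against its dark body. I placed that cover from a brightened, overlaid image, and the final overlay agreed.

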